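Set the guarded speed knob with the key

ROBOT

A 6-joint arm with a two-finger parallel gripper is mounted at the origin on a cart in front of the work surface, level with it; the furniture and walls round the work are solid. World frame = base frame: x ahead of the robot, y to its left, z up, the work surface at z = 0. Lengths are in mm, angles in rad, forces in N, time in s.
With the tool pointing down it reaches from about 275 to 750 mm from the base axis. Payload 10.2 kg.
Tool frame: the origin (TCP) lies at the very end of the fingers, on their centre line; the grasp point (between the pads) lies 19 mm behind it; x points along the fingers, z is the direction in which the jaws open and shut, and the axes are right-handed (so a half turn about x gives the same grasp; the last joint's range is limited). The gripper opens to 85 mm and grips with 20 to 120 N. Pads are 22 mm wide; open, the fingers measure 114 mm over their backs; the gripper's body (76 mm by 85 mm) begins 54 mm behind the grasp point. The pads swing forward as they close: fully open they stand 13 mm farther back than shut.
Start: joints at [-1.385, 0.313, 1.498, -0, 1.331, -0.223], TCP at [208.68, -481.751, 231.294] pointing down, gripper open.
Joint ranges: [-2.94, 2.94], [-0.97, 2.17], [0.19, 2.56], [-1.23, 4.37], [0.02, 3.11], [-2.88, 2.88]. Speed limits (rad/s): [2.39, 2.39, 3.01, 3.14, 3.14, 3.14].

INTERFACE

Orientations are given as a unit quaternion [w, x, y, z].
In Python, from rig import sense, vision, job gives the robot as it stands. The module is installed in compiled form; this text tells all that it offers.
- The arm moves only by the shell command python3 -m pendant 'ROWS' [FORCE]. ROWS is JSON, a list of rows, each a list of 7 numbers: the turn, a rotation vector about the tool's x, y, z in rad, then the shift along the tool's x, y, z in cm, then the opening, from 0 (shut) to 1 (fully open). A call has exactly 5 rows; each row is the pose to reach, as a shift and turn from the pose commanded when the call began, along the tool's axes at that moment; what a row does not reach only later rows make up. A row lasts 1/8 s, in which the tool goes at most 62.5 mm and 10.7 degrees, less where a joint would pass 70% of its speed; a pose out of reach is approached as far as the arm can. A call with a gripper value outside its range is refused whole. The fingers move at their own pace and stop on an object; FORCE is the grip in N (left out, the last holds). Time passes only in rows, so rows that repeat a pose let the fingers close, or fill a call up. It gives the time, the measured TCP pose, the force and the opening at its end, in the units of the state.
- sense(): the state, without advancing time (a new reading comes with each control period).
- vision.capture(name): name is "scene" or "side" or "wrist"; returns the picture (480x640x3 uint8, red, green, blue); there is no depth.
- vision.calibration(name): a dict with "K" (3x3 intrinsics, pixels), "extrinsics" (4x4, takes a point from camera to world coordinates). Camera axes: x right, y up, looking along -z (the intrinsics and any distortion apply to the point x, -y, -z); pixel columns grow to the right and rows downward; lengths in mm; the calibration is good to about 2 mm. A picture is of the moment at which its call begins: read the wrist's pose just before it. calibration takes no time and is no camera call; for the wrist camera it gives the pose at the moment of the call.
- job.finish_job(): hands the job in, once; it reports no verdict.
The state is a dict: "time_s": time; "joints": joint angles; "dq": joint speeds; "tau": joint torques, N m; "eef_pos": TCP position; "ee_rot": TCP orientation; "force": force on the tool from outside, world axes, zero at the start; "wrist_torque": the same for the moment, N m; "grip_width": opening from 0.0 (shut) to 1.0 (fully open).
Only numpy, scipy, OpenCV 4.12 (cv2) and the standard library are available. Lean on these libraries where they do the work, as an engineer would, in place of code of your own. Each camera call takes 0.05 s, during which the arm holds its last target.

TASK

Take the upright square-ended key out of its wooden holder, pass it through the round opening of the regulator's grille and gently seat it in the sunk knob, then turn the knob clockwise until the needle points at the set index (to within half a scale division). Then draw the key out and stand it back, fully down, in its holder. Press only lightly on the knob's spring spindle and do not disturb the other things on the bench.

Things in the scene. Friction and masses are not known exactly. Their poses are not given: they have to be found in the camera images.
- key: The setting key, loose, 130 mm long, about 0.12 kg, standing upright in the holder at the start. Its origin is the centre of the lower end face of its tip; z runs up along the key. The lowest 20 mm are a 12 mm square, with sides along the key's x and y; above it a round 12 mm shank up to 90 mm, a collar 20 mm across at 90 to 95 mm, then a flat grip 94 to 130 mm up, 32 mm wide along x and 14 mm thick along y: pinch it across y, 112 mm above the origin.
- holder: Fixed wooden block 64 x 64 mm, 48 mm high, origin at the centre of its underside, z up. A round blind hole 19.5 mm across with chamfered mouth runs down its middle, 40 mm deep (bottom 8 mm above the bench); the key stands on that bottom, at any turn.
- regulator: Fixed grey box 150 mm (x) by 136 mm (y), origin at the centre of its underside; top face 60 mm up. In the middle of its top is a round dial with a ring window (38 to 58 mm from the middle) in an aluminium rim 69 mm above the bench; the scale has 10 degrees a division (a division is 9 mm at the needle's point). Inside the window stands the round steel grille guard.
- guard_opening (a point): Centre of the round opening in the grille guard, 26 mm across, at the guard's top face, 70 mm above the bench; the guard is 4 mm thick; z up. The sunk knob lies straight under it, on the same vertical axis.
- knob_axis (a point): Fixed point on the knob's axis, 28 mm below the guard's top. The knob, a black disc 37 mm across, has its mouth here give or take 9 mm: the true height differs each time and is not measured. The mouth is a dish 4 mm deep, narrowing from 31 to 19 mm, that centres the key; below it a square hole 13.8 mm wide, 6 mm deep, at a turn about the axis that is not measured.
- knob (a joint): Turn of the knob from its start (0), rad, growing anticlockwise from above; says nothing of how the square lies. A key on the dish's bottom ledge drops in when turned, at most a quarter turn, under light pressure; play is about 9 degrees either way. Spring under the knob: 2 N at rest, then 4 N/mm, 10 mm travel; over 22 N between key and knob, push and flanks together, spoils it. Turning takes 0.025 N m; it stays where left.
- needle_tip (a point): Point of the black needle under the ring window, 53 mm from the dial's axis. The needle turns with the knob, one to one, about the vertical axis through guard_opening; it cannot be touched. That it comes along shows that the key is seated.
- index_tip (a point): Point of the set index, a fixed small dark block with a brass screw clamped on the dial's rim, pointing inwards over the window, 53 mm from the dial's axis. It stands 0.35 to 1.3 rad clockwise (seen from above) of the needle at the start; when the needle is set the two points lie over each other.
- brush_jar: Bystander: glass jar, 61 mm across, 71 mm high, origin under its middle.
- running_pliers: Bystander: pliers with red handles lying flat, 58 x 168 x 13 mm, origin at the middle of the underside.
- wax_pencil: Bystander: short black pencil, 8 x 61 x 8 mm, lying, origin under its middle.
- tin_1: Bystander: low brass-coloured tin, 62 mm across, 24 mm high, origin under its middle.
- foil_roll_a: Bystander: thin copper foil roll lying flat, 85 mm across, 5 mm high, origin under its middle.
Mind the look-alikes: they are no part of the job. Leave any blue, orange or pink look-alike of the key alone.

How it is judged:
By the outcome, as a careful person would: the job done as asked, in the order asked, and still so for the second after the job is handed in, with the robot touching nothing.
It also fails if it takes over 72 s, if anything falls off the work surface, if the arm or the gripper's body presses on something with over 40 N, if the wrist force passes 120 N, or if a joint passes its speed limit or range.

## Working session

There is one attempt and no reset: what is moved stays moved. The work goes in short steps, Python scripts to look and compute and a shell command to move; the robot and the scene stay as the last step left them, time stands still between calls to the robot, and variables do not carry over. Pictures are saved under pics/ and viewed, and the job is handed in when it is done.

```bash
mkdir -p pics && python3 - <<'E'
from rig import sense, vision, job
import cv2
s=sense()
print({k:(v if not hasattr(v,'tolist') else v.tolist()) for k,v in s.items()})
for n in ["scene","side","wrist"]:
    c=vision.calibration(n); print(n,c)
    im=vision.capture(n); cv2.imwrite(f"pics/{n}0.png",im[:,:,::-1])
E
```

```text
{'time_s': 0.0, 'joints': [-1.3854042518095926, 0.3134282978790988, 1.4985018774651528, 3.450029703739894e-05, 1.330983171655408, -0.22337694945612366], 'dq': [0.000718229246941682, 0.000322132580852416, 0.00044270714754069356, 0.0008441480424494169, -0.0015925426192596392, 0.0012064993779872474], 'tau': [0.0005032209810451604, -41.226171255111694, -25.974560379981995, -0.00016489941572217504, 0.004129234148422256, -8.22554653723273e-06], 'eef_pos': [208.63285191389429, -481.46399427070406, 230.7217903075487], 'ee_rot': [0.5907582743943267, 0.38845772957830105, 0.5913888921832415, -0.38776852859378264], 'force': [-0.2231049598134566, -0.2958712301404791, 1.158538463683723], 'wrist_torque': [-0.014999979197959604, 0.014307825614791818, 0.018161984357558503], 'grip_width': 0.9984253744178573}
scene {'K': array([[487.08192485,   0.        , 314.25462293],
       [  0.        , 487.08192485, 235.34150225],
       [  0.        ,   0.        ,   1.        ]]), 'extrinsics': array([[-8.72023316e-01,  3.54341503e-01, -3.37664679e-01,
         2.16653825e+02],
       [-4.89463833e-01, -6.3227
[... 569 characters left out ...]
+02],
       [-1.11563486e-02,  7.43452513e-01,  6.68695669e-01,
         6.55340676e+02],
       [ 0.00000000e+00,  0.00000000e+00,  0.00000000e+00,
         1.00000000e+00]])}
wrist {'K': array([[380.78334759,   0.        , 319.91327787],
       [  0.        , 380.78334759, 242.99222542],
       [  0.        ,   0.        ,   1.        ]]), 'extrinsics': array([[ 3.98232808e-01,  8.78172548e-01,  2.64997372e-01,
         2.76993109e+02],
       [-9.17280977e-01,  3.82038041e-01,  1.12439073e-01,
        -4.53175575e+02],
       [-2.49816959e-03, -2.87853976e-01,  9.57671054e-01,
         3.73674473e+02],
       [ 0.00000000e+00,  0.00000000e+00,  0.00000000e+00,
         1.00000000e+00]])}
```

View pics/scene0.png

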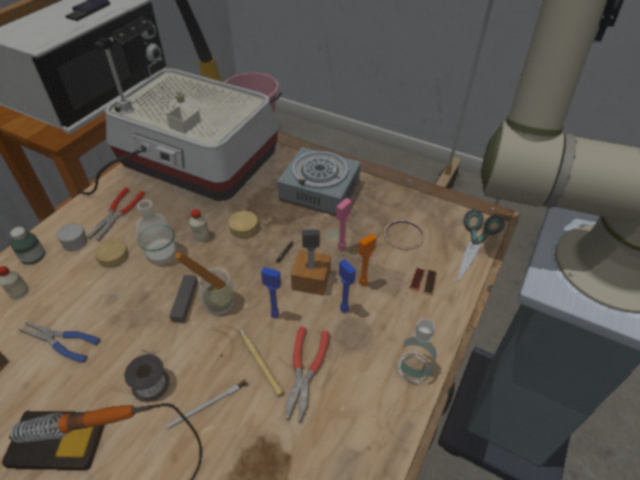

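View pics/side0.png

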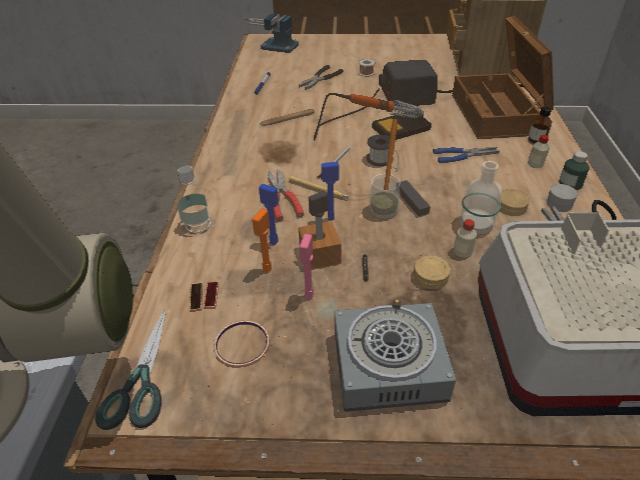

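View pics/wrist0.png

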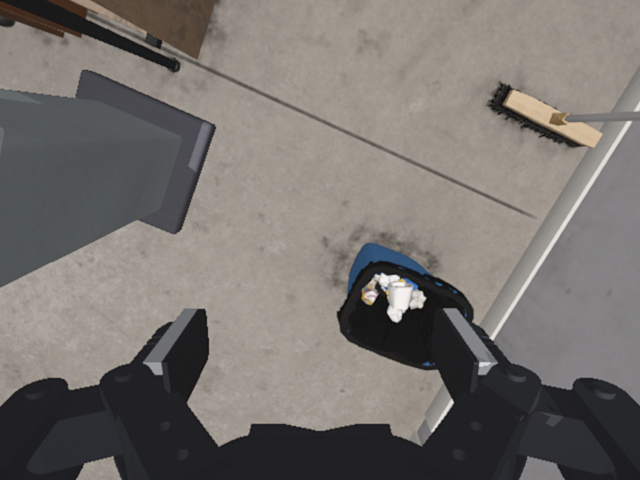

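```bash
python3 - <<'E'
import cv2
a=cv2.imread('pics/scene0.png'); b=cv2.imread('pics/side0.png')
cv2.imwrite('pics/c1.png',cv2.resize(a[140:330,240:440],None,fx=4,fy=4,interpolation=cv2.INTER_CUBIC)[:600,:800])
cv2.imwrite('pics/c2.png',cv2.resize(b[150:310,230:400],None,fx=3.7,fy=3.7,interpolation=cv2.INTER_CUBIC))
cv2.imwrite('pics/c3.png',cv2.resize(b[290:410,325:465],None,fx=5,fy=5,interpolation=cv2.INTER_CUBIC))
E
```

```text
(no output)
```

View pics/c1.png

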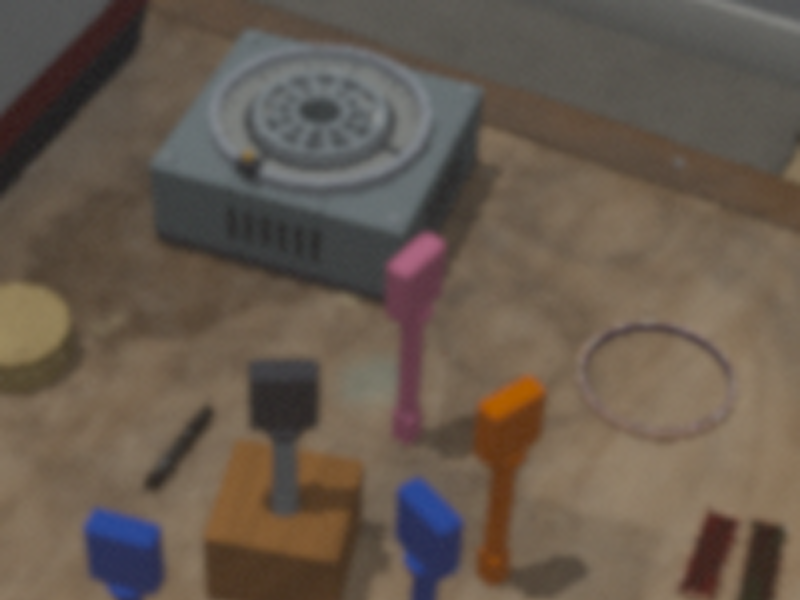

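View pics/c2.png

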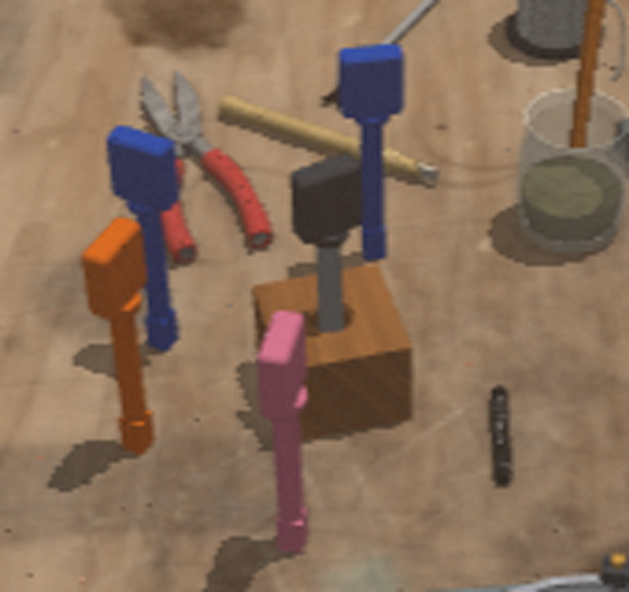

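View pics/c3.png

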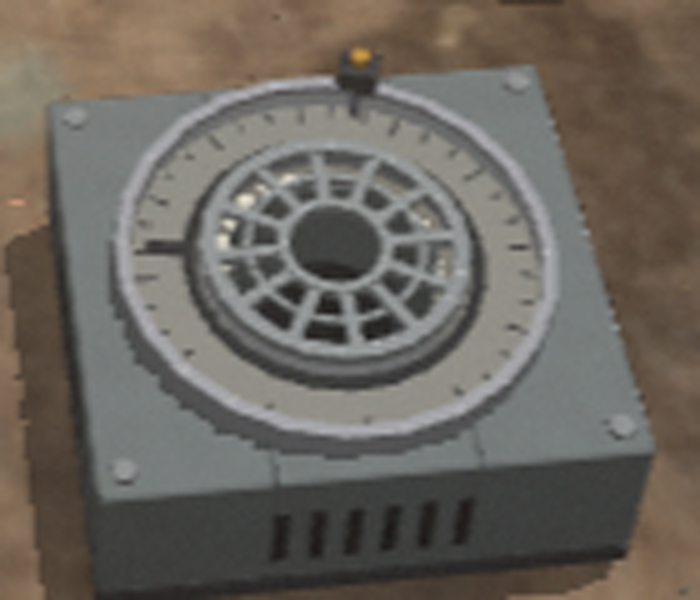

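```bash
cat > h.py <<'E'
import numpy as np, cv2
from rig import sense, vision, job
_C={}
def cal(n):
    if n=='wrist': return vision.calibration(n)
    if n not in _C: _C[n]=vision.calibration(n)
    return _C[n]
def ray(c,p):
    K=c['K'];T=c['extrinsics']
    d=np.linalg.inv(K)@np.array([p[0],p[1],1.]); d=np.array([d[0],-d[1],-d[2]])
    d=T[:3,:3]@d; return T[:3,3],d/np.linalg.norm(d)
def onz(c,p,z):
    o,d=ray(c,p); return o+d*(z-o[2])/d[2]
def tri(c1,p1,c2,p2):
    o1,d1=ray(c1,p1);o2,d2=ray(c2,p2)
    A=np.stack([d1,-d2],1);s=np.linalg.lstsq(A,o2-o1,rcond=None)[0]
    a=o1+s[0]*d1;b=o2+s[1]*d2
    return (a+b)/2,np.linalg.norm(a-b)
def proj(c,X):
    T=c['extrinsics'];q=T[:3,:3].T@(np.array(X)-T[:3,3]);q=np.array([q[0],-q[1],-q[2]])
    u=c['K']@q;return u[:2]/u[2]
E
python3 - <<'E'
import cv2
a=cv2.imread('pics/scene0.png'); b=cv2.imread('pics/side0.png')
x=cv2.resize(a[222:302,284:340],None,fx=7,fy=7,interpolation=cv2.INTER_NEAREST)
y=cv2.resize(b[180:260,294:350],None,fx=7,fy=7,interpolation=cv2.INTER_NEAREST)
cv2.imwrite('pics/c4.png',cv2.hconcat([x,y]))
E
```

```text
(no output)
```

View pics/c4.png

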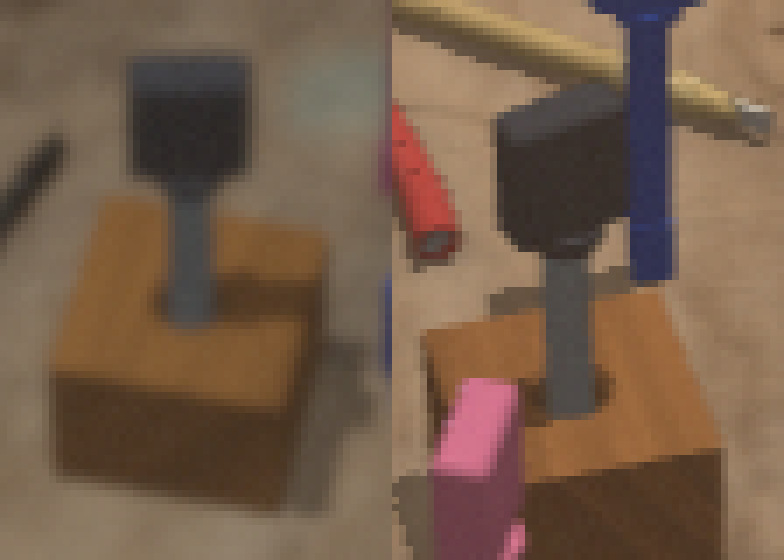

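```bash
python3 - <<'E'
from h import *
sc,si=cal('scene'),cal('side')
S=lambda u,v:(284+u/7-.5,222+v/7-.5)
D=lambda u,v:(294+(u-392)/7-.5,180+v/7-.5)
# holder top corners z=48
print('scene corners',[onz(sc,S(*p),48)[:2].round(1) for p in [(105,203),(328,237),(295,408),(52,372)]])
print('side corners',[onz(si,D(*p),48)[:2].round(1) for p in [(425,333),(658,293),(720,450)]])
print('hole scene',onz(sc,S(190,312),48),'side',onz(si,D(570,398),48))
print('tri shank/collar', tri(sc,S(189,190),si,D(568,250)))
# top face z=138
print('top scene',[onz(sc,S(*p),138)[:2].round(1) for p in [(130,60),(247,60),(247,95),(132,92)]])
print('top side',[onz(si,D(*p),138)[:2].round(1) for p in [(497,122),(508,142),(590,82),(630,93)]])
for n,(a,b) in dict(blueL=((275,316),(331,219)),blueR=((345,309),(273.5,243)),orange=((363.5,285),(266.7,271)),pink=((342,249),(308.6,298))).items():
    print(n,onz(sc,a,0).round(0),onz(si,b,0).round(0),tri(sc,a,si,b))
# dial, c3 crop
Q=lambda u,v:(325+u/5-.5,290+v/5-.5)
print('opening side z70',onz(si,Q(337,240),70))
print('needle',onz(si,Q(150,247),62),'idx',onz(si,Q(354,108),68))
print('box corners z60',[onz(si,Q(*p),60)[:2].round(1) for p in [(48,103),(535,67),(653,455),(98,500)]])
print('rim l,r,t,b z69',[onz(si,Q(*p),69)[:2].round(1) for p in [(112,240),(558,245),(330,75),(345,440)]])
R=lambda u,v:(240+u/4-.5,140+v/4-.5)
print('scene opening',onz(sc,R(322,108),70),'box',[onz(sc,R(*p),60)[:2].round(1) for p in [(247,32),(483,92),(388,232),(153,160)]])
print('scene rim l r t b',[onz(sc,R(*p),69)[:2].round(1) for p in [(210,110),(433,115),(322,45),(325,187)]])
print('scene needle',onz(sc,R(395,150),62),'idx',onz(sc,R(258,158),68))
E
```

```text
scene corners [array([553.8, 308.9]), array([493.7, 289.6]), array([473.1, 346.8]), array([535.4, 367.8])]
side corners [array([477.3, 348.1]), array([537.4, 365.2]), array([554.7, 304.8])]
hole scene [513.61810216 331.67517868  48.        ] side [516.19803937 323.55614249  48.        ]
tri shank/collar (array([516.16300152, 328.15595875,  92.80812406]), np.float64(1.0273461833723974))
top scene [array([530.2, 332.2]), array([504.3, 317.7]), array([498.4, 328.4]), array([524.1, 341.6])]
top side [array([501.3, 321.1]), array([504.4, 313.5]), array([522.7, 337.2]), array([532.5, 333. ])]
blueL [532. 434.   0.] [534. 429.   0.] (array([533.60064339, 432.32879076,  -2.92547764]), np.float64(1.0124531071603837))
blueR [426. 356.   0.] [427. 357.   0.] (array([ 4.26480955e+02,  3.56486326e+02, -1.78100965e-01]), np.float64(1.291687852149809))
orange [420. 288.   0.] [423. 283.   0.] (array([421.64397488, 285.76602955,  -3.6222939 ]), np.float64(1.7708121975866415))
pink [500. 224.  -0.] [502. 220.   0.] (array([501.25999165, 222.43303587,  -2.65045905]), np.float64(1.496540692500545))
opening side z70 [630.2186522   88.67122387  70.        ]
needle [577.94022954  91.09392658  62.        ] idx [638.32744078 138.18156179  68.        ]
box corners z60 [array([547.6, 144.9]), array([695.3, 162. ]), array([710.7,  28.1]), array([564. ,  11.3])]
rim l,r,t,b z69 [array([567.1,  88.1]), array([692.1,  89. ]), array([631.9, 149.9]), array([628.6,  25. ])]
scene opening [629.96130125  83.99904615  70.        ] box [array([709.8,  31.5]), array([562.2,  14.8]), array([554.5, 148. ]), array([695.5, 158.9])]
scene rim l r t b [array([684.6, 115.2]), array([573.3,  58. ]), array([658.8,  31.6]), array([596.4, 141.5])]
scene needle [581.46930008  87.88336844  62.        ] idx [640.70106037 137.19752563  68.        ]
```

```bash
cat >> h.py <<'E'
from scipy.spatial.transform import Rotation as Ro
def R_of(s): 
    q=s['ee_rot']; return Ro.from_quat([q[1],q[2],q[3],q[0]]).as_matrix()
def Rdown(yaw_deg):
    # tool x down, tool z horizontal at yaw_deg
    x=np.array([0,0,-1.]);a=np.radians(yaw_deg);z=np.array([np.cos(a),np.sin(a),0]);y=np.cross(z,x)
    return np.stack([x,y,z],1)
def yaw(s): z=R_of(s)[:,2];return np.degrees(np.arctan2(z[1],z[0]))
def plan(pos,yaw_deg=None,s=None):
    s=s or sense();R=R_of(s);d=R.T@(np.array(pos)-np.array(s['eef_pos']))/10
    Rt=Rdown(yaw_deg) if yaw_deg is not None else R
    rv=Ro.from_matrix(R.T@Rt).as_rotvec()
    print('rv',rv.round(4),'shift cm',d.round(3),'yaw now',round(yaw(s),2),'deg turn',np.degrees(np.linalg.norm(rv)).round(1))
def st():
    s=sense();print('t',round(s['time_s'],2),'pos',np.round(s['eef_pos'],1),'yaw',round(yaw(s),2),'x',R_of(s)[:,0].round(4),'F',np.round(s['force'],2),'tq',np.round(s['wrist_torque'],3),'g',round(s['grip_width'],3),'j',np.round(s['joints'],3))
    return s
E
python3 - <<'E'
from h import *
s=st();R=R_of(s);print(R.round(3))
c=cal('wrist');print('cam in tool',R.T@(c['extrinsics'][:3,3]-s['eef_pos']),R.T@c['extrinsics'][:3,:3])
b=cv2.imread('pics/side0.png')
cv2.imwrite('pics/c5.png',cv2.resize(b[292:384,332:442],None,fx=7,fy=6.4,interpolation=cv2.INTER_NEAREST))
for y in (122,-58,0,90): plan((580,40,170),y)
plan((516,328.5,200),-58)
E
```

```text
t 0.15 pos [ 208.6 -481.6  230.9] yaw -66.58 x [-2.e-04  9.e-04 -1.e+00] F [-0.86 -0.27 -0.72] tq [ 0.021 -0.03   0.007] g 0.999 j [-1.385  0.313  1.498 -0.     1.331 -0.223]
[[-0.     0.918  0.397]
 [ 0.001  0.397 -0.918]
 [-1.     0.    -0.001]]
cam in tool [-142.85137496   74.0269536     1.00638001] [[ 1.40669741e-03  2.88087997e-01 -9.57602907e-01]
 [ 8.01392542e-04  9.57603222e-01  2.88089269e-01]
 [ 9.99998689e-01 -1.17267026e-03  1.11618640e-03]]
rv [ 2.9919e+00 -4.0000e-04  1.3000e-03] shift cm [  6.13   54.807 -33.092] yaw now -66.58 deg turn 171.4
rv [-0.1497 -0.0009 -0.0003] shift cm [  6.13   54.807 -33.092] yaw now -66.58 deg turn 8.6
rv [-1.162e+00 -7.000e-04 -7.000e-04] shift cm [  6.13   54.807 -33.092] yaw now -66.58 deg turn 66.6
rv [-2.7328e+00  0.0000e+00 -1.3000e-03] shift cm [  6.13   54.807 -33.092] yaw now -66.58 deg turn 156.6
rv [-0.1497 -0.0009 -0.0003] shift cm [  3.157  60.402 -62.111] yaw now -66.58 deg turn 8.6
```

View pics/c5.png

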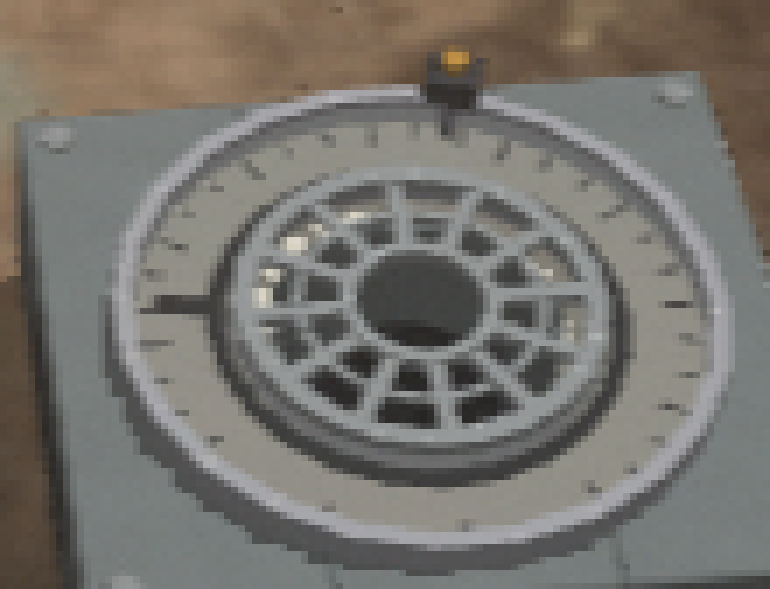

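```bash
python3 - <<'E'
from h import *
plan((400,-215,220),-58);plan((608,74,190),-58)
E
```

```text
rv [-0.1497 -0.0009 -0.0003] shift cm [  1.11   28.155 -16.852] yaw now -66.58 deg turn 8.6
rv [-0.1497 -0.0009 -0.0003] shift cm [  4.132  58.728 -35.1  ] yaw now -66.58 deg turn 8.6
```

```bash
python3 -m pendant '[[-0.03,0,0,0.2,4.5,-2.7,1],[-0.06,0,0,0.4,9.5,-5.6,1],[-0.09,0,0,0.7,15,-8.9,1],[-0.12,0,0,1,20.5,-12.2,1],[-0.15,0,0,1.3,26,-15.5,1]]' && python3 -m pendant '[[0,0,0,0.5,5,-3.8,1],[0,0,0,1,10,-7.8,1],[0,0,0,1.5,16,-11.8,1],[0,0,0,2,22,-15.8,1],[0,0,0,2.5,28,-19.5,1]]'; python3 - <<'E'
from h import *
st();plan((608,74,190),-58)
E
```

```text
time_s: 0.78
eef_pos: [383.4, -238.5, 218.4]
ee_rot: [0.619, 0.343, 0.619, -0.343]
force: [0.0, -0.6, -0.2]
grip_width: 1.002
time_s: 1.4
eef_pos: [504.1, 48.6, 195.5]
ee_rot: [0.619, 0.343, 0.618, -0.343]
force: [1.3, -0.6, -1.0]
grip_width: 0.997
t 1.4 pos [504.1  48.6 195.5] yaw -57.98 x [ 1.e-04 -1.e-04 -1.e+00] F [ 1.28 -0.57 -1.03] tq [ 0.004 -0.007 -0.008] g 0.997 j [-0.135  0.304  1.607 -0.     1.231  0.876]
rv [ 0.0004  0.0002 -0.    ] shift cm [ 0.553 10.15   3.356] yaw now -57.98 deg turn 0.0
```

```bash
python3 -m pendant '[[0,0,0,0.15,3.4,1.1,1],[0,0,0,0.35,6.8,2.2,1],[0,0,0,0.55,10.1,3.3,1],[0,0,0,0.55,10.1,3.3,1],[0,0,0,0.55,10.1,3.3,1]]'; python3 - <<'E'
from h import *
s=st();c=vision.calibration('wrist');im=vision.capture('wrist')[:,:,::-1]
np.savez('w1.npz',K=c['K'],extrinsics=c['extrinsics'])
cv2.imwrite('pics/w1.png',im)
E
```

```text
time_s: 2.02
eef_pos: [606.2, 72.0, 189.9]
ee_rot: [0.618, 0.343, 0.619, -0.343]
force: [-0.6, 0.9, -0.2]
grip_width: 0.998
t 2.02 pos [606.2  72.  189.9] yaw -57.98 x [-0.001  0.    -1.   ] F [-0.56  0.91 -0.19] tq [-0.02   0.065 -0.012] g 0.998 j [-0.073  0.534  1.281 -0.     1.327  0.939]
```

View pics/w1.png

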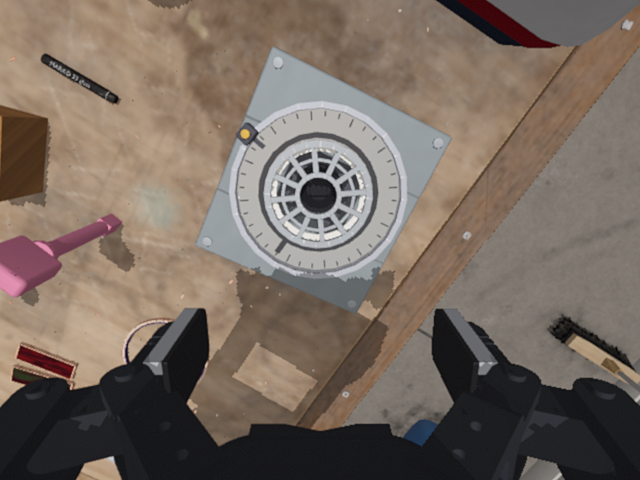

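```bash
python3 - <<'E'
import cv2
b=cv2.imread('pics/w1.png')
cv2.imwrite('pics/w1c.png',cv2.resize(b[95:285,220:420],None,fx=4,fy=3.15*4/3.15,interpolation=cv2.INTER_CUBIC)[:600])
cv2.imwrite('pics/w1d.png',cv2.resize(b[185:285,220:420],None,fx=4,fy=4,interpolation=cv2.INTER_CUBIC))
E
```

```text
(no output)
```

View pics/w1c.png

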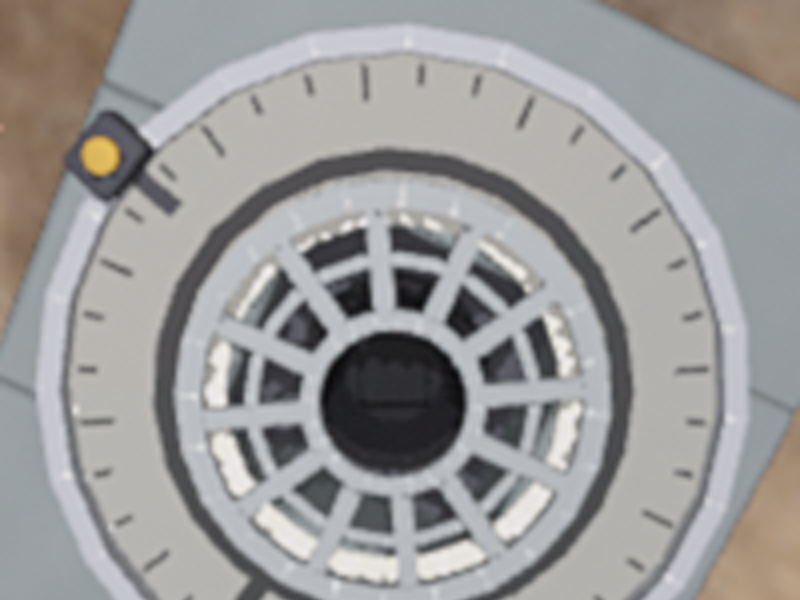

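View pics/w1d.png

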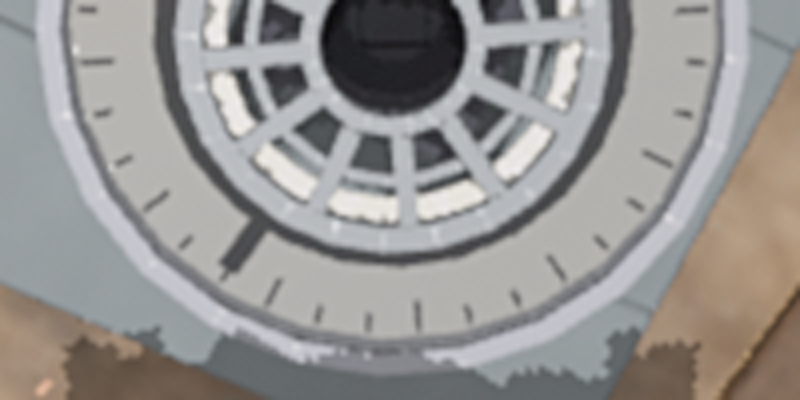

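```bash
python3 - <<'E'
from h import *
c=dict(np.load('w1.npz'))
b=cv2.imread('pics/w1.png')
op=onz(c,(318,195.3),70);print('opening',op)
# rim ellipse points w1c
Q=lambda u,v:(220+u/4-.4,95+v/4-.4)
r=np.array([onz(c,Q(*p),69)[:2] for p in [(405,25),(748,370),(38,375),(660,150),(60,290),(130,665+10)]])
A=np.c_[2*r,np.ones(len(r))];x=np.linalg.lstsq(A,(r**2).sum(1),rcond=None)[0];print('rim centre',x[:2],np.sqrt(x[2]+x[:2]@x[:2]),r.round(1).tolist())
C=x[:2]
for z in (52,58,62,66,70):
    n=onz(c,Q(228,630),z)[:2]-C;i=onz(c,Q(172,207),z)[:2]-C
    print(z,'needle',np.hypot(*n),np.degrees(np.arctan2(n[1],n[0])),'idx',np.hypot(*i),np.degrees(np.arctan2(i[1],i[0])))
E
```

```text
opening [630.74610125  88.1492164   70.        ]
rim centre [626.49901976  85.31857851] 64.14741409688511 [[684.0, 119.2], [668.0, 39.1], [602.0, 142.9], [690.0, 73.0], [616.8, 146.6], [562.1, 102.4]]
52 needle 53.3185847090927 174.57698539109685 idx 54.56519839357827 78.98005068599582
58 needle 51.31642128478272 173.88755880718062 idx 54.10361723309099 78.13104481302157
62 needle 49.98604876641261 173.39730453119938 idx 53.802590087020796 77.5570296530659
66 needle 48.659535910257 172.88028091120583 idx 53.50702351978304 76.97661410932214
70 needle 47.33720719104066 172.33432541936105 idx 53.217008515405126 76.38981165141166
```

```bash
python3 - <<'E'
from h import *
plan((516,328.5,190),-58)
E
```

```text
rv [ 0.0001 -0.0002  0.0004] shift cm [ 2.6000e-02  5.9540e+00 -2.6532e+01] yaw now -57.99 deg turn 0.0
```

```bash
python3 -m pendant '[[-0.18,0,0,0,1.2,-5,1],[-0.36,0,0,0,2.4,-10,1],[-0.54,0,0,0,3.6,-15.5,1],[-0.72,0,0,0,4.8,-21,1],[-0.9,0,0,0,6,-26.5,1]]' && python3 -m pendant '[[-0.18,0,0,0,0,0,1],[-0.36,0,0,0,0,0,1],[-0.54,0,0,0,0,0,1],[-0.72,0,0,0,0,0,1],[-0.9,0,0,0,0,0,1]]' && python3 -m pendant '[[-0.18,0,0,0,0,0,1],[-0.36,0,0,0,0,0,1],[-0.54,0,0,0,0,0,1],[-0.72,0,0,0,0,0,1],[-0.9,0,0,0,0,0,1]]'; python3 - <<'E'
from h import *
st();plan((516,328.5,185),122)
E
```

```text
time_s: 2.7
eef_pos: [515.9, 329.8, 190.8]
ee_rot: [0.706, 0.038, 0.706, -0.038]
force: [1.2, 0.8, 0.2]
grip_width: 1.001
time_s: 3.32
eef_pos: [516.7, 328.1, 190.7]
ee_rot: [0.652, -0.273, 0.652, 0.273]
force: [0.2, 0.6, 0.2]
grip_width: 1.0
time_s: 3.95
eef_pos: [516.7, 328.1, 190.7]
ee_rot: [-0.468, 0.53, -0.468, -0.53]
force: [-0.4, 0.5, 0.7]
grip_width: 0.998
t 3.95 pos [516.7 328.1 190.7] yaw 97.03 x [ 3.e-04  1.e-04 -1.e+00] F [-0.41  0.49  0.66] tq [-0.044 -0.022 -0.04 ] g 0.998 j [ 0.375  0.536  1.276 -0.     1.33  -1.319]
rv [-4.357e-01 -0.000e+00  3.000e-04] shift cm [0.566 0.066 0.047] yaw now 97.03 deg turn 25.0
```

```bash
python3 -m pendant '[[-0.15,0,0,0,0,0,1],[-0.3,0,0,0,0,0,1],[-0.436,0,0,0,0,0,1],[-0.436,0,0,0,0,0,1],[-0.436,0,0,0,0,0,1]]'; python3 - <<'E'
from h import *
s=st();c=vision.calibration('wrist');im=vision.capture('wrist')[:,:,::-1]
np.savez('w2.npz',K=c['K'],extrinsics=c['extrinsics'])
cv2.imwrite('pics/w2.png',im)
E
```

```text
time_s: 4.58
eef_pos: [517.0, 328.4, 190.4]
ee_rot: [-0.345, 0.617, -0.345, -0.617]
force: [-0.4, 0.2, 0.8]
grip_width: 0.998
t 4.58 pos [517.  328.4 190.4] yaw 121.54 x [ 2.e-04  1.e-04 -1.e+00] F [-0.4   0.15  0.75] tq [ 0.034 -0.039 -0.021] g 0.998 j [ 0.375  0.537  1.275  0.     1.33  -1.746]
```

View pics/w2.png

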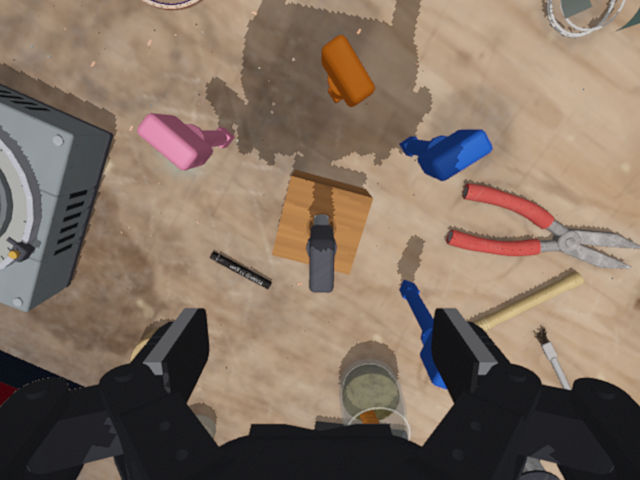

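```bash
python3 - <<'E'
from h import *
sc,si=cal('scene'),cal('side')
print('brush top',tri(sc,(179,255),si,(395,117)))
c=dict(np.load('w2.npz'))
b=cv2.imread('pics/w2.png')
cv2.imwrite('pics/w2c.png',cv2.resize(b[170:310,260:390],None,fx=4.2,fy=4.2,interpolation=cv2.INTER_CUBIC))
E
```

```text
brush top (array([651.68618618, 509.63526991, 181.45418218]), np.float64(3.989579580358694))
```

View pics/w2c.png

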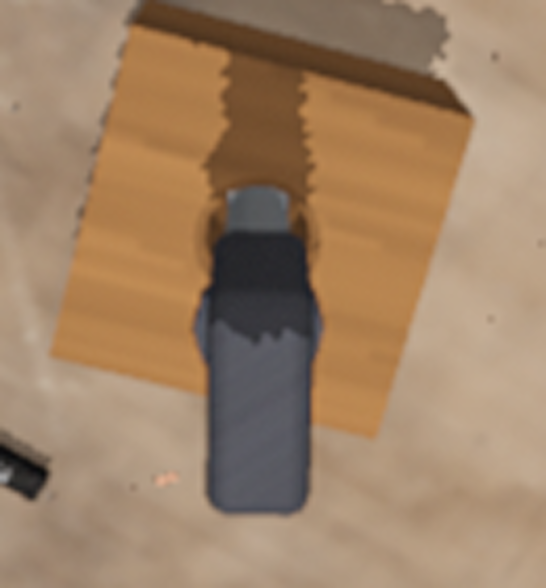

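```bash
python3 - <<'E'
from h import *
c=dict(np.load('w2.npz'))
Q=lambda u,v:(260+u/4.2-.4,170+v/4.2-.4)
P=[onz(c,Q(*p),138)[:2] for p in [(213,290),(313,290),(308,510),(207,508)]]
print(np.round(P,1))
for a,b in((3,0),(2,1)):
    d=P[b]-P[a];print(np.degrees(np.arctan2(d[1],d[0])),np.hypot(*d))
print('end mid',(P[2]+P[3])/2)
print('width',np.hypot(*(P[2]-P[3])))
print('hole',onz(c,Q(262,232),48))
print('hold corners',[onz(c,Q(*p),48)[:2].round(1) for p in[(130,27),(472,120),(375,437),(50,355)]])
s=st();R=R_of(s);print('key end mid in tool', R.T@(np.append((P[2]+P[3])/2,138)-s['eef_pos']))
plan((516,328.3,101),122)
E
```

```text
[[506.1 314.8]
 [499.5 325.6]
 [525.5 341.2]
 [532.2 329.7]]
-150.346049860875 30.024132215465563
-149.05804081401098 30.299483628468113
end mid [528.86476397 335.44779296]
width 13.374091480718123
hole [515.06556074 328.34257984  48.        ]
hold corners [array([495.5, 288.9]), array([477.7, 349.6]), array([538. , 367.8]), array([556.1, 306.9])]
t 4.62 pos [517.  328.5 190.4] yaw 121.57 x [ 2.e-04  1.e-04 -1.e+00] F [ 0.49  0.24 -0.19] tq [-0.021 -0.019  0.068] g 1.002 j [ 0.375  0.537  1.274  0.     1.33  -1.747]
key end mid in tool [ 52.37709199 -13.71527662  -0.25265853]
rv [-0.0075 -0.      0.0002] shift cm [8.937 0.099 0.039] yaw now 121.57 deg turn 0.4
```

```bash
python3 -m pendant '[[0.02,0,0,3,0.05,0,1],[0.02,0,0,5.5,0.05,0,1],[0.02,0,0,7.5,0.05,0,1],[0.02,0,0,8.6,0.05,0,1],[0.02,0,0,8.6,0.05,0,1]]' && python3 -m pendant '[[0,0,0,0,0,0,0],[0,0,0,0,0,0,0],[0,0,0,0,0,0,0],[0,0,0,0,0,0,0],[0,0,0,0,0,0,0]]' 40; python3 - <<'E'
from h import *
s=st();im=vision.capture('wrist')[:,:,::-1]
cv2.imwrite('pics/w3.png',im)
E
```

```text
time_s: 5.25
eef_pos: [516.6, 328.3, 103.9]
ee_rot: [0.351, -0.614, 0.351, 0.614]
force: [0.2, 0.3, 0.6]
grip_width: 1.002
time_s: 5.88
eef_pos: [516.8, 328.5, 104.4]
ee_rot: [-0.351, 0.614, -0.35, -0.614]
force: [-0.7, 1.5, 1.7]
grip_width: 0.156
t 5.88 pos [516.8 328.5 104.4] yaw 120.55 x [ 2.e-04  3.e-04 -1.e+00] F [-0.75  1.51  1.74] tq [ 0.138  0.186 -0.011] g 0.156 j [ 0.375  0.619  1.375  0.     1.147 -1.729]
```

View pics/w3.png

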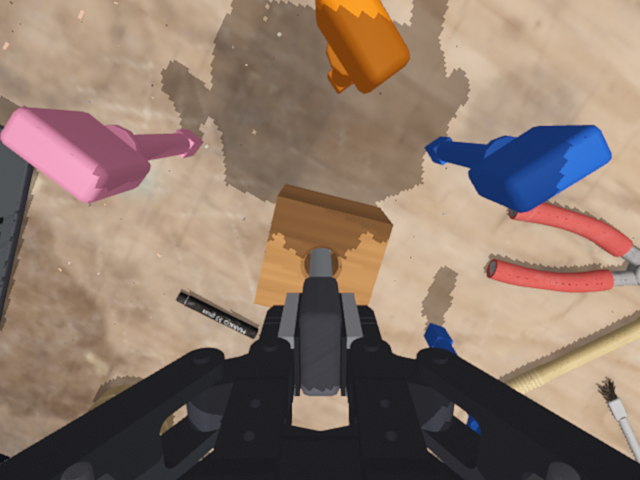

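```bash
python3 -m pendant '[[0,0,0,-0.8,0,0,0],[0,0,0,-2.5,0,0,0],[0,0,0,-5,0,0,0],[0,0,0,-7.5,0,0,0],[0,0,0,-9.5,0,0,0]]'; python3 - <<'E'
from h import *
st();plan((630,87.3,199),120.5)
E
```

```text
time_s: 6.55
eef_pos: [517.0, 328.4, 201.5]
ee_rot: [-0.351, 0.615, -0.35, -0.614]
force: [-0.0, 0.4, -1.2]
grip_width: 0.159
t 6.55 pos [517.  328.4 201.5] yaw 120.55 x [ 1.8e-03  6.0e-04 -1.0e+00] F [-0.03  0.36 -1.17] tq [-0.02   0.018  0.007] g 0.159 j [ 0.375  0.528  1.26  -0.     1.352 -1.729]
rv [ 0.0009 -0.0004  0.0019] shift cm [  0.256   2.522 -26.511] yaw now 120.55 deg turn 0.1
```

```bash
python3 -m pendant '[[0,0,0,0,0.5,-5,0],[0,0,0,0,1,-11,0],[0,0,0,0,1.6,-17,0],[0,0,0,0,2.2,-22.5,0],[0,0,0,0.2,2.5,-26.5,0]]' && python3 -m pendant '[[0,0,0,0,0,0,0],[0,0,0,0,0,0,0],[0,0,0,0,0,0,0],[0,0,0,0,0,0,0],[0,0,0,0,0,0,0]]'; python3 - <<'E'
from h import *
s=st()
c=vision.calibration('wrist');np.savez('w4.npz',K=c['K'],extrinsics=c['extrinsics'])
for n in('wrist','scene','side'):
    cv2.imwrite(f'pics/{n}4.png',vision.capture(n)[:,:,::-1])
s=st()
a=cv2.imread('pics/scene4.png');b=cv2.imread('pics/side4.png')
S=proj(cal('scene'),(630,87,90)).astype(int);D=proj(cal('side'),(630,87,90)).astype(int);print(S,D)
x=cv2.resize(a[S[1]-60:S[1]+60,S[0]-40:S[0]+40],None,fx=5,fy=5,interpolation=cv2.INTER_CUBIC)
y=cv2.resize(b[D[1]-60:D[1]+60,D[0]-40:D[0]+40],None,fx=5,fy=5,interpolation=cv2.INTER_CUBIC)
cv2.imwrite('pics/c6.png',cv2.hconcat([x,y]))
E
```

```text
time_s: 7.18
eef_pos: [630.8, 85.0, 198.5]
ee_rot: [-0.351, 0.614, -0.351, -0.613]
force: [-0.1, 0.2, -1.3]
grip_width: 0.155
time_s: 7.8
eef_pos: [629.8, 87.9, 197.3]
ee_rot: [-0.35, 0.614, -0.35, -0.614]
force: [0.4, -0.1, -1.0]
grip_width: 0.161
t 7.8 pos [629.8  87.9 197.3] yaw 120.59 x [ 1.e-04 -0.e+00 -1.e+00] F [ 0.4  -0.08 -1.03] tq [-0.059 -0.019  0.043] g 0.161 j [-0.045  0.585  1.178 -0.     1.378 -2.15 ]
t 7.95 pos [629.9  87.6 197.2] yaw 120.56 x [-0. -0. -1.] F [-0.62 -0.95 -1.32] tq [0.019 0.058 0.001] g 0.159 j [-0.046  0.586  1.178 -0.     1.378 -2.15 ]
[319 160] [392 329]
```

View pics/c6.png

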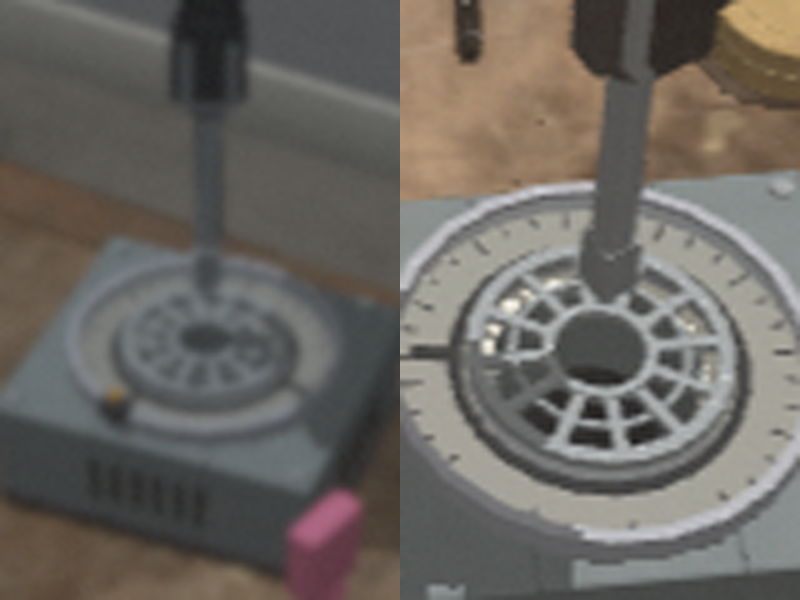

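View pics/wrist4.png

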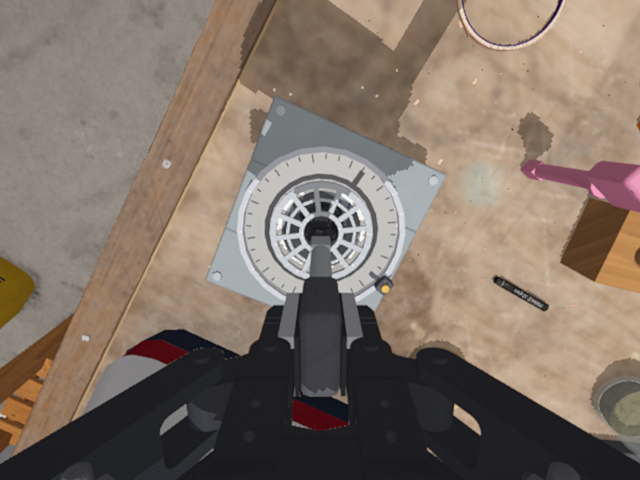

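```bash
python3 - <<'E'
from h import *
sc,si=cal('scene'),cal('side')
S=lambda u,v:(319-40+u/5-.4,160-60+v/5-.4)
D=lambda u,v:(392-40+(u-400)/5-.4,329-60+v/5-.4)
def plane(c,p,q):
    o,d1=ray(c,p);_,d2=ray(c,q);n=np.cross(d1,d2);n/=np.linalg.norm(n);return n,n@o
n1,k1=plane(sc,S(208,110),S(208.5,245));n2,k2=plane(si,D(628,100),D(618.5,230))
d=np.cross(n1,n2);d/=d[2];print('dir',d)
for z in (70,101,121,180):
    print(z,np.linalg.solve([n1,n2,[0,0,1]],[k1,k2,z]).round(1))
print('tip corner tri',tri(sc,S(208,298),si,D(606,302)))
print('opening',onz(sc,S(206,337),70),onz(si,D(602,345),70),tri(sc,S(206,337),si,D(602,345)))
c=dict(np.load('w4.npz'))
w=cv2.imread('pics/wrist4.png');cv2.imwrite('pics/w4c.png',cv2.resize(w[190:280,260:380],None,fx=6.5,fy=6.5,interpolation=cv2.INTER_CUBIC))
E
```

```text
dir [-0.02003943  0.05963606  1.        ]
70 [631.5  79.5  70. ]
101 [630.9  81.3 101. ]
121 [630.5  82.5 121. ]
180 [629.3  86.  180. ]
tip corner tri (array([629.19358143,  85.94694248,  92.33008357]), np.float64(1.1570101242584527))
opening [629.48993     85.78606618  70.        ] [630.34846632  88.50196662  70.        ] (array([629.50053485,  87.18218708,  71.31246051]), np.float64(1.4537280185500534))
```

View pics/w4c.png

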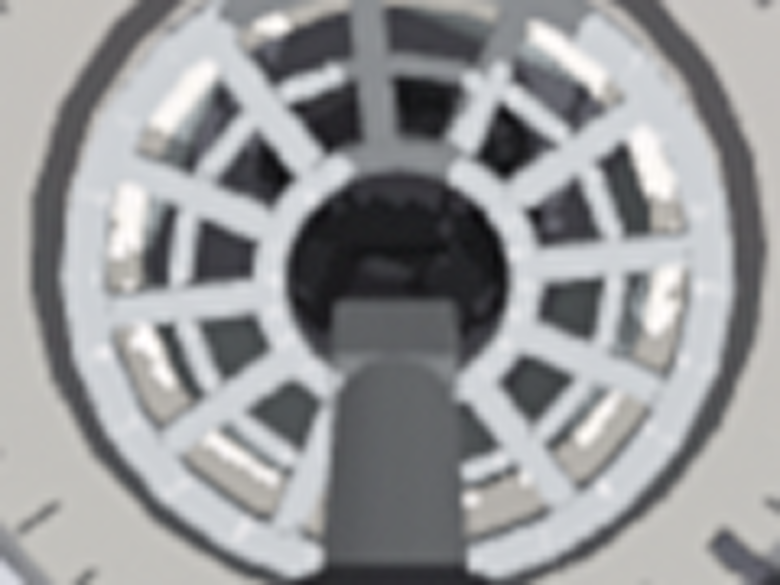

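```bash
python3 - <<'E'
from h import *
c=dict(np.load('w4.npz'));s=sense();R=R_of(s)
Q=lambda u,v:(260+u/6.5-.4,190+v/6.5-.4)
def tool(P): return (R.T@(P-np.array(s['eef_pos']))).round(2)
z=s['eef_pos'][2]-96
for p in [(332,298),(458,298),(395,298)]: P=onz(c,Q(*p),z);print(P.round(1),tool(P))
print('opening',onz(c,Q(398,283),70).round(1),tool(onz(c,Q(398,283),70)))
# width-based depth check
for zz in(95,101,107): print(zz,np.linalg.norm(onz(c,Q(332,298),zz)-onz(c,Q(458,298),zz)))
# shank edge near top of square: z+20
for p in [(333,352),(460,352)]: P=onz(c,Q(*p),z+20);print('sq top',P.round(1),tool(P))
E
```

```text
[628.   79.1 101.2] [96.    5.92 -6.39]
[621.6  89.9 101.2] [96.    5.93  6.23]
[624.8  84.5 101.2] [ 9.60e+01  5.93e+00 -8.00e-02]
opening [630.5  88.4  70. ] [127.17  -0.94   0.35]
95 12.945450744620894
101 12.628581601265173
107 12.31171245790951
sq top [627.4  79.4 121.2] [76.    6.29 -5.86]
sq top [621.5  89.5 121.2] [76.    6.3   5.87]
```

```bash
python3 -m pendant '[[0,0,0,0.5,-0.07,0.02,0],[0,0,0,1.5,-0.07,0.02,0],[0,0,0,3,-0.07,0.02,0],[0,0,0,4.4,-0.07,0.02,0],[0,0,0,4.7,-0.07,0.02,0]]'; python3 - <<'E'
from h import *
s=st()
c=vision.calibration('wrist');np.savez('w5.npz',K=c['K'],extrinsics=c['extrinsics'])
w=vision.capture('wrist')[:,:,::-1];cv2.imwrite('pics/w5.png',w)
cv2.imwrite('pics/w5c.png',cv2.resize(w[150:300,220:420],None,fx=4,fy=4,interpolation=cv2.INTER_CUBIC))
b=vision.capture('side')[:,:,::-1];cv2.imwrite('pics/side5.png',b)
cv2.imwrite('pics/s5c.png',cv2.resize(b[290:390,330:450],None,fx=6,fy=6,interpolation=cv2.INTER_CUBIC))
st()
E
```

```text
time_s: 8.57
eef_pos: [629.9, 88.0, 148.5]
ee_rot: [0.35, -0.613, 0.351, 0.615]
force: [-0.4, -0.5, -1.4]
grip_width: 0.161
t 8.57 pos [629.9  88.  148.5] yaw 120.54 x [-2.5e-03  1.0e-04 -1.0e+00] F [-0.45 -0.51 -1.4 ] tq [ 0.042 -0.012 -0.035] g 0.161 j [-0.045  0.626  1.241  0.     1.277 -2.149]
t 8.68 pos [630.4  87.9 149.8] yaw 120.54 x [-5.e-04  0.e+00 -1.e+00] F [-0.29  0.47 -0.43] tq [0.054 0.007 0.021] g 0.158 j [-0.045  0.625  1.24   0.     1.278 -2.149]
```

View pics/w5c.png

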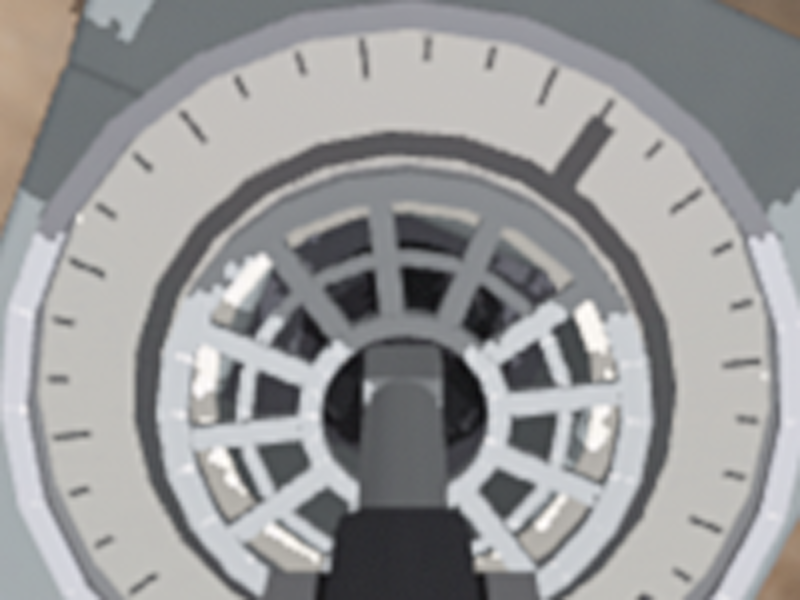

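View pics/s5c.png

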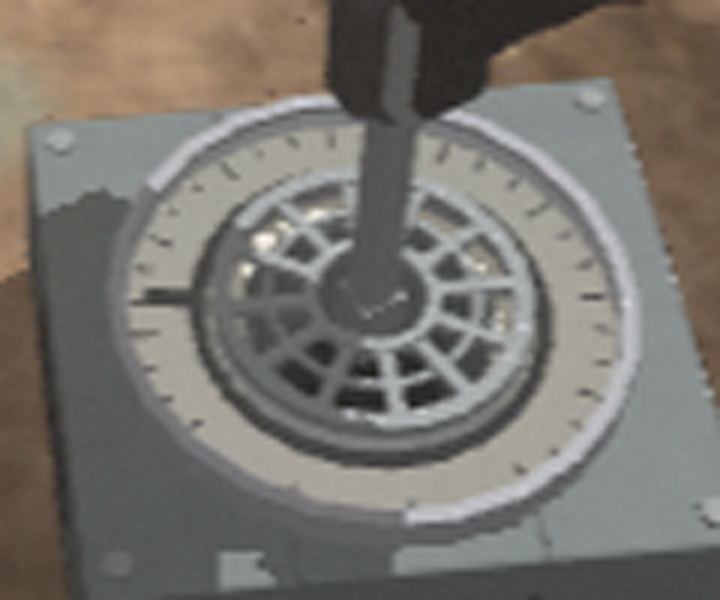

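```bash
python3 -m pendant '[[0,0,0,0.1,0,0,0],[0,0,0,0.3,0,0,0],[0,0,0,0.5,0,0,0],[0,0,0,0.6,0,0,0],[0,0,0,0.6,0,0,0]]' && python3 -m pendant '[[0,0,0,0.1,0,0,0],[0,0,0,0.2,0,0,0],[0,0,0,0.25,0,0,0],[0,0,0,0.25,0,0,0],[0,0,0,0.25,0,0,0]]'
```

```text
time_s: 9.3
eef_pos: [630.4, 88.0, 144.1]
ee_rot: [0.351, -0.614, 0.351, 0.614]
force: [0.9, -0.7, -1.6]
grip_width: 0.154
time_s: 9.93
eef_pos: [630.4, 88.0, 141.7]
ee_rot: [-0.351, 0.614, -0.351, -0.614]
force: [-0.0, 0.8, -1.0]
grip_width: 0.159
```

```bash
python3 -m pendant '[[0,0,0,0.1,0,0,0],[0,0,0,0.2,0,0,0],[0,0,0,0.25,0,0,0],[0,0,0,0.25,0,0,0],[0,0,0,0.25,0,0,0]]'
```

```text
time_s: 10.55
eef_pos: [630.4, 88.0, 139.2]
ee_rot: [-0.351, 0.614, -0.351, -0.614]
force: [0.4, 0.3, -1.9]
grip_width: 0.16
```

```bash
python3 -m pendant '[[0,0,0,0.1,0,0,0],[0,0,0,0.2,0,0,0],[0,0,0,0.25,0,0,0],[0,0,0,0.25,0,0,0],[0,0,0,0.25,0,0,0]]'
```

```text
time_s: 11.18
eef_pos: [630.5, 88.0, 136.7]
ee_rot: [-0.351, 0.614, -0.351, -0.614]
force: [0.2, 0.1, -1.3]
grip_width: 0.16
```

```bash
python3 -m pendant '[[0,0,0,0.1,0,0,0],[0,0,0,0.2,0,0,0],[0,0,0,0.25,0,0,0],[0,0,0,0.25,0,0,0],[0,0,0,0.25,0,0,0]]'
```

```text
time_s: 11.8
eef_pos: [630.5, 88.0, 134.2]
ee_rot: [-0.351, 0.614, -0.351, -0.614]
force: [-0.6, 0.7, -0.4]
grip_width: 0.159
```

```bash
python3 -m pendant '[[0,0,0,0.05,0,0,0],[0,0,0,0.1,0,0,0],[0,0,0,0.15,0,0,0],[0,0,0,0.15,0,0,0],[0,0,0,0.15,0,0,0]]'
```

```text
time_s: 12.42
eef_pos: [630.4, 88.0, 132.7]
ee_rot: [-0.351, 0.614, -0.351, -0.614]
force: [0.2, 0.4, -1.5]
grip_width: 0.156
```

```bash
python3 -m pendant '[[0,0,0,0.1,0,0,0],[0,0,0,0.15,0,0,0],[0,0,0,0.2,0,0,0],[0,0,0,0.2,0,0,0],[0,0,0,0.2,0,0,0]]'
```

```text
time_s: 13.05
eef_pos: [630.4, 88.0, 130.7]
ee_rot: [0.351, -0.614, 0.351, 0.614]
force: [-0.2, -0.2, -1.3]
grip_width: 0.156
```

```bash
python3 -m pendant '[[0,0,0,0.1,0,0,0],[0,0,0,0.15,0,0,0],[0,0,0,0.2,0,0,0],[0,0,0,0.2,0,0,0],[0,0,0,0.2,0,0,0]]'
```

```text
time_s: 13.68
eef_pos: [630.4, 88.0, 128.6]
ee_rot: [0.351, -0.614, 0.351, 0.614]
force: [-0.7, 0.3, -1.0]
grip_width: 0.155
```

```bash
python3 -m pendant '[[0,0,0,0.1,0,0,0],[0,0,0,0.15,0,0,0],[0,0,0,0.2,0,0,0],[0,0,0,0.2,0,0,0],[0,0,0,0.2,0,0,0]]'
```

```text
time_s: 14.3
eef_pos: [630.4, 88.0, 126.7]
ee_rot: [0.351, -0.614, 0.351, 0.614]
force: [0.2, -0.5, -0.7]
grip_width: 0.16
```

```bash
python3 -m pendant '[[0,0,0,0.05,0,0,0],[0,0,0,0.1,0,0,0],[0,0,0,0.15,0,0,0],[0,0,0,0.15,0,0,0],[0,0,0,0.15,0,0,0]]'
```

```text
time_s: 14.92
eef_pos: [630.5, 88.0, 125.2]
ee_rot: [-0.351, 0.614, -0.351, -0.614]
force: [0.6, -0.3, -1.8]
grip_width: 0.156
```

```bash
python3 -m pendant '[[0,0,0,0.05,0,0,0],[0,0,0,0.1,0,0,0],[0,0,0,0.15,0,0,0],[0,0,0,0.15,0,0,0],[0,0,0,0.15,0,0,0]]'
```

```text
time_s: 15.55
eef_pos: [630.5, 88.0, 123.7]
ee_rot: [-0.351, 0.614, -0.351, -0.614]
force: [0.1, 0.1, -1.8]
grip_width: 0.162
```

```bash
python3 - <<'E'
from h import *
s=st()
b=vision.capture('side')[:,:,::-1];cv2.imwrite('pics/side6.png',b)
x=cv2.resize(b[270:390,330:450],None,fx=3.3*1.5,fy=3.3*1.5,interpolation=cv2.INTER_CUBIC)
cv2.imwrite('pics/s6c.png',x);st()
E
```

```text
t 15.55 pos [630.5  88.  123.7] yaw 120.55 x [ 1.e-04  0.e+00 -1.e+00] F [ 0.11  0.06 -1.85] tq [ 0.016 -0.003 -0.026] g 0.162 j [-0.045  0.649  1.269  0.     1.223 -2.149]
t 15.6 pos [630.4  88.  123.7] yaw 120.55 x [ 0.  0. -1.] F [-1.42  0.11 -1.25] tq [ 0.01   0.024 -0.026] g 0.158 j [-0.045  0.649  1.269  0.     1.224 -2.149]
```

View pics/s6c.png

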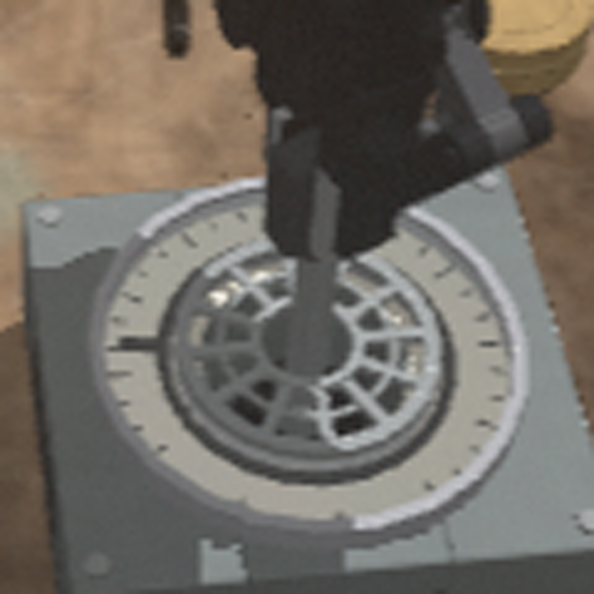

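```bash
python3 -m pendant '[[0,0,0,0.05,0,0,0],[0,0,0,0.1,0,0,0],[0,0,0,0.15,0,0,0],[0,0,0,0.15,0,0,0],[0,0,0,0.15,0,0,0]]'
```

```text
time_s: 16.23
eef_pos: [630.5, 88.0, 122.4]
ee_rot: [-0.351, 0.614, -0.351, -0.614]
force: [0.1, 0.4, 1.4]
grip_width: 0.159
```

```bash
python3 -m pendant '[[0,0,0,0.05,0,0,0],[0,0,0,0.1,0,0,0],[0,0,0,0.15,0,0,0],[0,0,0,0.15,0,0,0],[0,0,0,0.15,0,0,0]]'
```

```text
time_s: 16.85
eef_pos: [630.6, 88.0, 121.2]
ee_rot: [-0.351, 0.614, -0.35, -0.614]
force: [-1.5, 0.2, 5.6]
grip_width: 0.161
```

```bash
python3 -m pendant '[[0.07,0,0,0,0,0,0],[0.14,0,0,0,0,0,0],[0.21,0,0,0,0,0,0],[0.28,0,0,0,0,0,0],[0.35,0,0,0,0,0,0]]'; python3 - <<'E'
from h import *
s=st()
b=vision.capture('side')[:,:,::-1];cv2.imwrite('pics/side7.png',b)
cv2.imwrite('pics/s7c.png',cv2.resize(b[270:390,330:450],None,fx=4.95,fy=4.95,interpolation=cv2.INTER_CUBIC));st()
E
```

```text
time_s: 17.48
eef_pos: [630.7, 88.0, 121.2]
ee_rot: [-0.453, 0.543, -0.453, -0.543]
force: [-0.8, 0.1, 5.4]
grip_width: 0.154
t 17.48 pos [630.7  88.  121.2] yaw 100.37 x [ 0.001 -0.    -1.   ] F [-0.82  0.07  5.45] tq [ 0.068  0.297 -0.02 ] g 0.154 j [-0.045  0.652  1.271  0.     1.218 -1.797]
t 17.52 pos [630.7  88.  121.2] yaw 100.2 x [ 0.001 -0.    -1.   ] F [-1.98  0.21  5.94] tq [0.044 0.295 0.05 ] g 0.157 j [-0.045  0.652  1.271  0.     1.218 -1.794]
```

View pics/s7c.png

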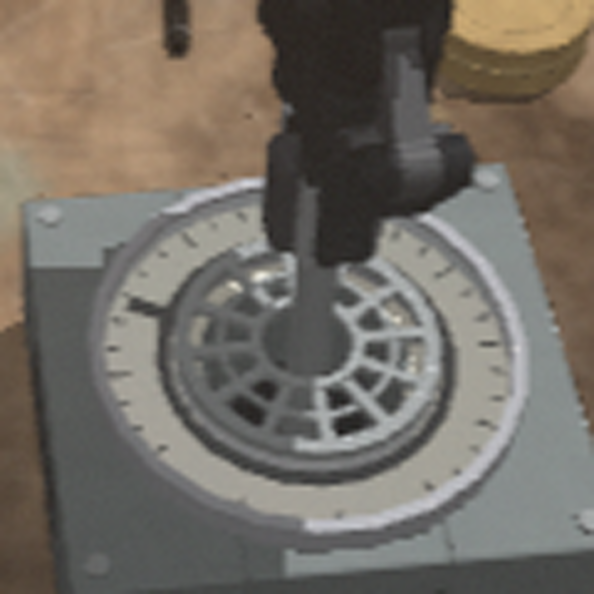

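```bash
python3 - <<'E'
from h import *
si=cal('side')
C=np.array([630.4,88.2])
def ang(P): d=P[:2]-C;return np.degrees(np.arctan2(d[1],d[0])).round(1),np.hypot(*d).round(1)
Q=lambda u,v:(330+u/4.95-.4,270+v/4.95-.4)
for z in(53,58,62):
    print(z,'before',ang(onz(si,Q(118,344),z)),'now',ang(onz(si,Q(131,301),z)))
E3=lambda u,v:(325+u/5-.5,290+v/5-.5)
for z in (66,70): print('idx',ang(onz(si,E3(354,110),z)))
a=cv2.imread('pics/side7.png');cv2.imwrite('pics/s7d.png',cv2.resize(a[305:375,335:445],None,fx=7,fy=7,interpolation=cv2.INTER_NEAREST))
E
```

```text
53 before (np.float64(170.3), np.float64(54.6)) now (np.float64(153.5), np.float64(55.7))
58 before (np.float64(174.2), np.float64(54.2)) now (np.float64(157.2), np.float64(54.2))
62 before (np.float64(177.3), np.float64(54.0)) now (np.float64(160.3), np.float64(53.2))
idx (np.float64(80.9), np.float64(51.5))
idx (np.float64(80.9), np.float64(48.2))
```

View pics/s7d.png

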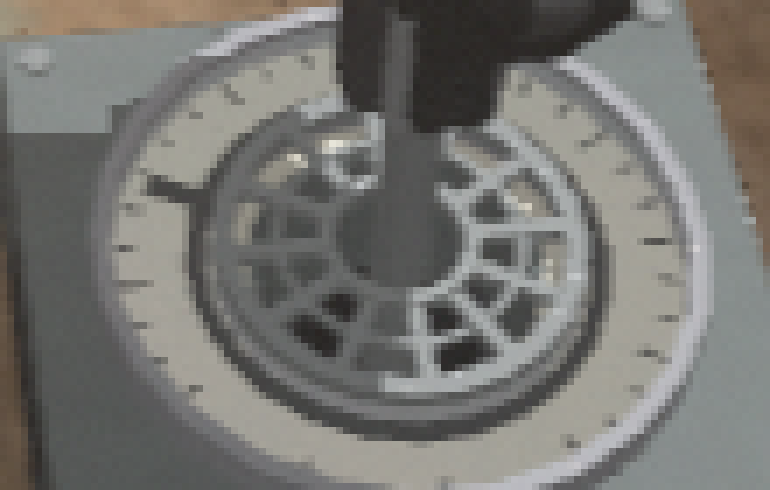

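```bash
python3 -m pendant '[[0.1,0,0,-0.04,0,0,0],[0.2,0,0,-0.04,0,0,0],[0.3,0,0,-0.04,0,0,0],[0.4,0,0,-0.04,0,0,0],[0.5,0,0,-0.04,0,0,0]]' && python3 -m pendant '[[0.1,0,0,0,0,0,0],[0.2,0,0,0,0,0,0],[0.3,0,0,0,0,0,0],[0.4,0,0,0,0,0,0],[0.5,0,0,0,0,0,0]]'; python3 - <<'E'
from h import *
s=st()
c=vision.calibration('wrist');np.savez('w8.npz',K=c['K'],extrinsics=c['extrinsics'])
w=vision.capture('wrist')[:,:,::-1];cv2.imwrite('pics/w8.png',w);st()
E
```

```text
time_s: 18.15
eef_pos: [630.5, 87.9, 121.4]
ee_rot: [0.573, -0.414, 0.573, 0.414]
force: [-1.4, -0.5, 5.2]
grip_width: 0.158
time_s: 18.77
eef_pos: [630.3, 87.9, 121.4]
ee_rot: [0.658, -0.259, 0.658, 0.259]
force: [-1.7, -0.4, 4.8]
grip_width: 0.159
t 18.77 pos [630.3  87.9 121.4] yaw 43.02 x [-2.e-04 -3.e-04 -1.e+00] F [-1.67 -0.41  4.77] tq [-0.08   0.54   0.065] g 0.159 j [-0.045  0.651  1.272 -0.     1.219 -0.796]
t 18.82 pos [630.3  87.9 121.3] yaw 42.77 x [-2.e-04 -3.e-04 -1.e+00] F [-2.89 -0.76  5.06] tq [-0.123  0.554 -0.016] g 0.156 j [-0.045  0.651  1.272 -0.     1.219 -0.792]
```

View pics/w8.png

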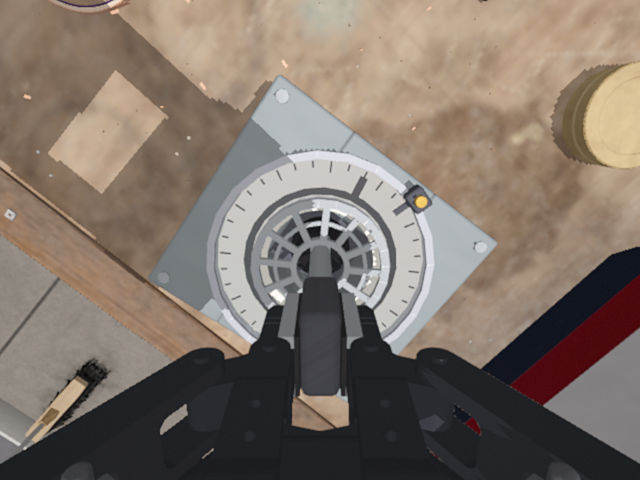

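```bash
python3 - <<'E'
from h import *
w=cv2.imread('pics/w8.png');cv2.imwrite('pics/w8c.png',cv2.resize(w[145:295,310:450],None,fx=4,fy=4,interpolation=cv2.INTER_CUBIC))
E
```

```text
(no output)
```

View pics/w8c.png

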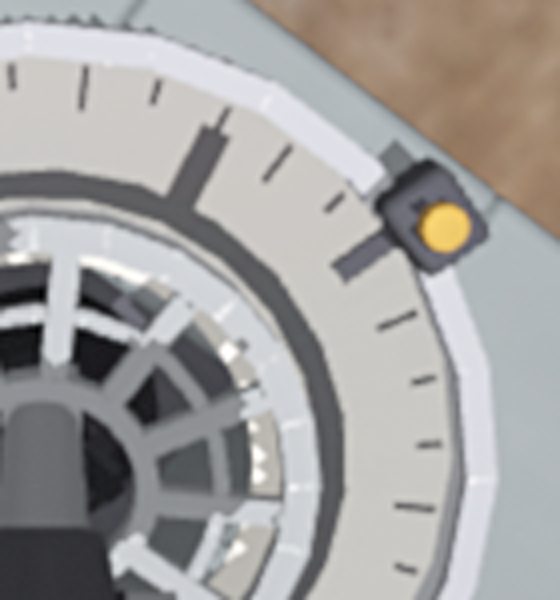

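```bash
python3 - <<'E'
from h import *
c=dict(np.load('w8.npz'))
Q=lambda u,v:(310+u/4-.4,145+v/4-.4)
# centre: guard outer? use opening known and key; test a couple
for C in ([630.4,88.1],[629.7,87.3]):
  C=np.array(C)
  def ang(p,z): d=onz(c,Q(*p),z)[:2]-C;return np.degrees(np.arctan2(d[1],d[0])).round(1),np.hypot(*d).round(1)
  for z in(52,55,58): print(C,z,'needle',ang((213,130),z),'base',ang((185,195),z),'ticks',ang((277,163),z),ang((337,203),z),ang((397,320),z))
  for z in(66,69,72): print('idx',z,ang((343,270),z),ang((390,247),z))
E
```

```text
[630.4  88.1] 52 needle (np.float64(105.8), np.float64(52.3)) base (np.float64(104.6), np.float64(42.7)) ticks (np.float64(94.9), np.float64(53.4)) (np.float64(84.2), np.float64(55.3)) (np.float64(63.9), np.float64(54.8))
[630.4  88.1] 55 needle (np.float64(106.3), np.float64(52.5)) base (np.float64(105.2), np.float64(43.0)) ticks (np.float64(95.5), np.float64(53.5)) (np.float64(85.0), np.float64(55.2)) (np.float64(64.9), np.float64(54.4))
[630.4  88.1] 58 needle (np.float64(106.8), np.float64(52.7)) base (np.float64(105.8), np.float64(43.3)) ticks (np.float64(96.2), np.float64(53.5)) (np.float64(85.7), np.float64(55.1)) (np.float64(65.9), np.float64(54.0))
idx 66 (np.float64(79.5), np.float64(50.1)) (np.float64(78.4), np.float64(56.8))
idx 69 (np.float64(80.5), np.float64(50.0)) (np.float64(79.3), np.float64(56.6))
idx 72 (np.float64(81.5), np.float64(49.9)) (np.float64(80.2), np.float64(56.3))
[629.7  87.3] 52 needle (np.float64(104.8), np.float64(52.9)) base (np.float64(103.4), np.float64(43.3)) ticks (np.float64(94.0), np.float64(54.2)) (np.float64(83.5), np.float64(56.2)) (np.float64(63.6), np.float64(55.8))
[629.7  87.3] 55 needle (np.float64(105.3), np.float64(53.1)) base (np.float64(104.0), np.float64(43.6)) ticks (np.float64(94.7), np.float64(54.2)) (np.float64(84.3), np.float64(56.1)) (np.float64(64.6), np.float64(55.4))
[629.7  87.3] 58 needle (np.float64(105.8), np.float64(53.3)) base (np.float64(104.7), np.float64(43.9)) ticks (np.float64(95.4), np.float64(54.2)) (np.float64(85.1), np.float64(56.0)) (np.float64(65.6), np.float64(55.0))
idx 66 (np.float64(78.9), np.float64(51.0)) (np.float64(77.9), np.float64(57.7))
idx 69 (np.float64(79.9), np.float64(50.9)) (np.float64(78.8), np.float64(57.5))
idx 72 (np.float64(80.9), np.float64(50.8)) (np.float64(79.7), np.float64(57.3))
```

```bash
python3 -m pendant '[[0.1,0,0,0,0.01,-0.02,0],[0.2,0,0,0,0.02,-0.04,0],[0.3,0,0,0,0.02,-0.04,0],[0.4,0,0,0,0.02,-0.04,0],[0.42,0,0,0,0.02,-0.04,0]]'; python3 - <<'E'
from h import *
s=st()
c=vision.calibration('wrist');np.savez('w9.npz',K=c['K'],extrinsics=c['extrinsics'])
w=vision.capture('wrist')[:,:,::-1];cv2.imwrite('pics/w9.png',w);st()
cv2.imwrite('pics/w9c.png',cv2.resize(w[130:280,280:430],None,fx=4,fy=4,interpolation=cv2.INTER_CUBIC))
E
```

```text
time_s: 19.45
eef_pos: [629.9, 87.8, 121.3]
ee_rot: [0.697, -0.117, 0.697, 0.117]
force: [-2.1, 0.1, 5.1]
grip_width: 0.154
t 19.45 pos [629.9  87.8 121.3] yaw 19.05 x [-1.e-04 -2.e-04 -1.e+00] F [-2.11  0.06  5.11] tq [-0.078  0.522  0.026] g 0.154 j [-0.045  0.65   1.273 -0.     1.218 -0.378]
t 19.5 pos [629.9  87.8 121.4] yaw 19.04 x [-0.e+00 -2.e-04 -1.e+00] F [-0.77 -0.06  4.84] tq [-0.035  0.545  0.011] g 0.157 j [-0.045  0.65   1.273 -0.     1.218 -0.378]
```

View pics/w9c.png

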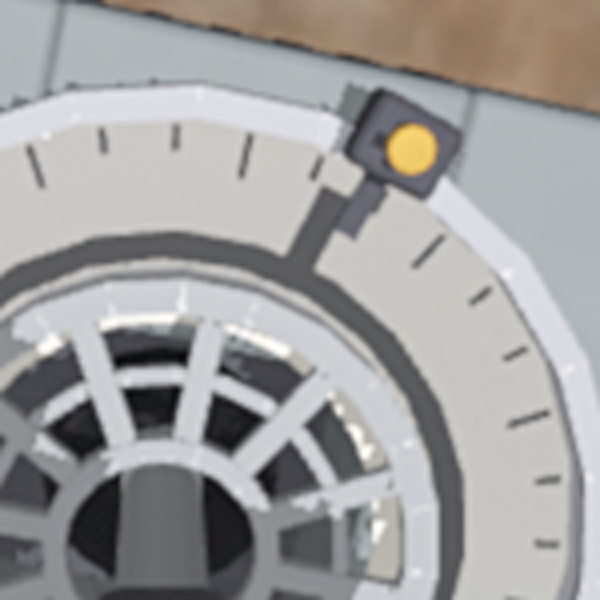

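```bash
python3 - <<'E'
from h import *
c=dict(np.load('w9.npz'))
Q=lambda u,v:(280+u/4-.4,130+v/4-.4)
for C in ([630.4,88.1],[629.7,87.3]):
  C=np.array(C)
  def ang(p,z): d=onz(c,Q(*p),z)[:2]-C;return np.degrees(np.arctan2(d[1],d[0])).round(1),np.hypot(*d).round(1)
  for z in(52,55,58): print(C,z,'needle',ang((332,193),z),'base',ang((303,262),z),'ticks',ang((245,155),z),ang((317,167),z),ang((430,250),z))
  for z in(66,69,72): print('idx',z,ang((349,232),z),ang((368,190),z))
E
```

```text
[630.4  88.1] 52 needle (np.float64(81.8), np.float64(52.1)) base (np.float64(80.4), np.float64(41.9)) ticks (np.float64(96.2), np.float64(52.8)) (np.float64(85.6), np.float64(54.4)) (np.float64(64.5), np.float64(53.9))
[630.4  88.1] 55 needle (np.float64(82.3), np.float64(52.3)) base (np.float64(81.0), np.float64(42.2)) ticks (np.float64(96.4), np.float64(53.1)) (np.float64(86.0), np.float64(54.6)) (np.float64(65.3), np.float64(53.9))
[630.4  88.1] 58 needle (np.float64(82.8), np.float64(52.5)) base (np.float64(81.7), np.float64(42.5)) ticks (np.float64(96.7), np.float64(53.3)) (np.float64(86.4), np.float64(54.8)) (np.float64(66.0), np.float64(53.9))
idx 66 (np.float64(79.2), np.float64(49.6)) (np.float64(79.9), np.float64(55.4))
idx 69 (np.float64(79.8), np.float64(49.8)) (np.float64(80.5), np.float64(55.6))
idx 72 (np.float64(80.4), np.float64(50.0)) (np.float64(81.0), np.float64(55.7))
[629.7  87.3] 52 needle (np.float64(81.2), np.float64(53.0)) base (np.float64(79.6), np.float64(42.8)) ticks (np.float64(95.4), np.float64(53.6)) (np.float64(84.9), np.float64(55.3)) (np.float64(64.2), np.float64(55.0))
[629.7  87.3] 55 needle (np.float64(81.7), np.float64(53.2)) base (np.float64(80.3), np.float64(43.1)) ticks (np.float64(95.6), np.float64(53.8)) (np.float64(85.3), np.float64(55.4)) (np.float64(65.0), np.float64(54.9))
[629.7  87.3] 58 needle (np.float64(82.2), np.float64(53.4)) base (np.float64(80.9), np.float64(43.4)) ticks (np.float64(95.8), np.float64(54.1)) (np.float64(85.7), np.float64(55.6)) (np.float64(65.7), np.float64(54.9))
idx 66 (np.float64(78.6), np.float64(50.5)) (np.float64(79.4), np.float64(56.3))
idx 69 (np.float64(79.2), np.float64(50.7)) (np.float64(79.9), np.float64(56.5))
idx 72 (np.float64(79.8), np.float64(50.9)) (np.float64(80.5), np.float64(56.6))
```

```bash
python3 -m pendant '[[0.015,0,0,0,0,0,0],[0.035,0,0,0,0,0,0],[0.035,0,0,0,0,0,0],[0,0,0,0,0,0,0],[-0.05,0,0,-0.02,0,0,0]]' && python3 -m pendant '[[-0.05,0,0,0,0,0,0],[-0.07,0,0,0,0,0,0],[-0.07,0,0,-0.1,0,0,0],[-0.07,0,0,-0.3,0,0,0],[-0.07,0,0,-0.5,0,0,0]]'; python3 - <<'E'
from h import *
s=st()
c=vision.calibration('wrist');np.savez('w10.npz',K=c['K'],extrinsics=c['extrinsics'])
w=vision.capture('wrist')[:,:,::-1];cv2.imwrite('pics/w10.png',w);st()
cv2.imwrite('pics/w10c.png',cv2.resize(w[130:280,280:430],None,fx=4,fy=4,interpolation=cv2.INTER_CUBIC))
E
```

```text
time_s: 20.12
eef_pos: [630.1, 87.8, 121.6]
ee_rot: [0.694, -0.136, 0.694, 0.135]
force: [-1.5, -0.1, 4.9]
grip_width: 0.154
time_s: 20.75
eef_pos: [629.6, 87.9, 125.7]
ee_rot: [0.689, -0.159, 0.689, 0.159]
force: [-0.1, 0.7, -1.2]
grip_width: 0.16
t 20.75 pos [629.6  87.9 125.7] yaw 25.99 x [-0.0014  0.     -1.    ] F [-0.12  0.68 -1.23] tq [ 0.013 -0.062  0.021] g 0.16 j [-0.045  0.646  1.268 -0.     1.228 -0.499]
t 20.8 pos [629.8  87.9 126.1] yaw 26.0 x [-7.e-04  0.e+00 -1.e+00] F [-0.11 -0.15 -1.07] tq [ 0.011 -0.018  0.021] g 0.154 j [-0.045  0.646  1.268 -0.     1.229 -0.499]
```

View pics/w10c.png

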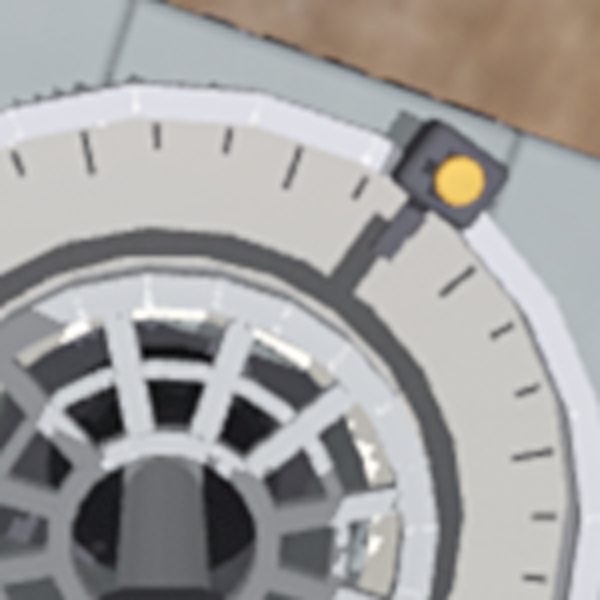

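```bash
python3 -m pendant '[[0,0,0,-0.7,0,0,0],[0,0,0,-2,0,0,0],[0,0,0,-4,0,0,0],[0,0,0,-6,0,0,0],[0,0,0,-7.5,0,0,0]]'; python3 - <<'E'
from h import *
s=st()
c=vision.calibration('wrist');np.savez('w11.npz',K=c['K'],extrinsics=c['extrinsics'])
w=vision.capture('wrist')[:,:,::-1];cv2.imwrite('pics/w11.png',w);st()
cv2.imwrite('pics/w11c.png',cv2.resize(w[145:265,270:400],None,fx=5,fy=5,interpolation=cv2.INTER_CUBIC))
b=vision.capture('side')[:,:,::-1];cv2.imwrite('pics/side11.png',b)
cv2.imwrite('pics/s11c.png',cv2.resize(b[290:390,330:450],None,fx=6,fy=6,interpolation=cv2.INTER_CUBIC))
E
```

```text
time_s: 21.42
eef_pos: [630.2, 87.9, 203.0]
ee_rot: [0.69, -0.159, 0.688, 0.159]
force: [0.6, 0.2, -1.7]
grip_width: 0.159
t 21.43 pos [630.2  87.9 203. ] yaw 26.01 x [ 0.0016 -0.     -1.    ] F [ 0.61  0.18 -1.68] tq [-0.061  0.022  0.019] g 0.159 j [-0.045  0.582  1.17   0.     1.389 -0.499]
t 21.48 pos [630.8  87.8 204.8] yaw 26.01 x [ 4.3e-03 -2.0e-04 -1.0e+00] F [0.39 0.83 1.29] tq [-0.023 -0.025  0.019] g 0.158 j [-0.045  0.58   1.167 -0.     1.39  -0.499]
```

View pics/w11c.png

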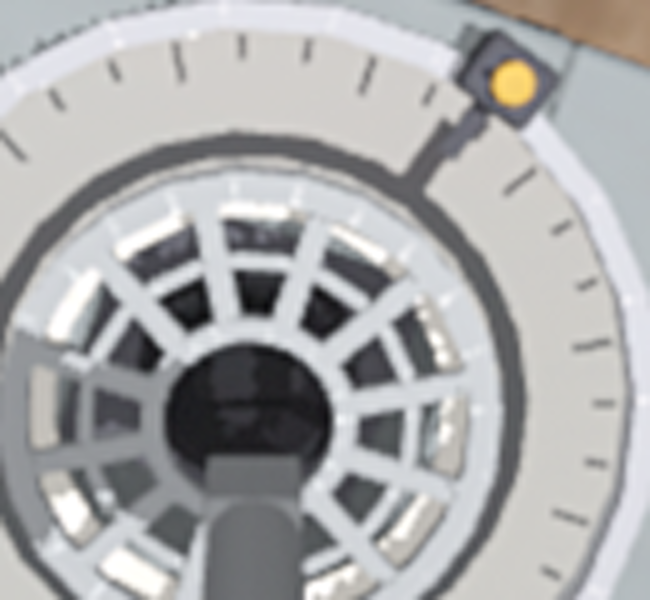

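View pics/s11c.png

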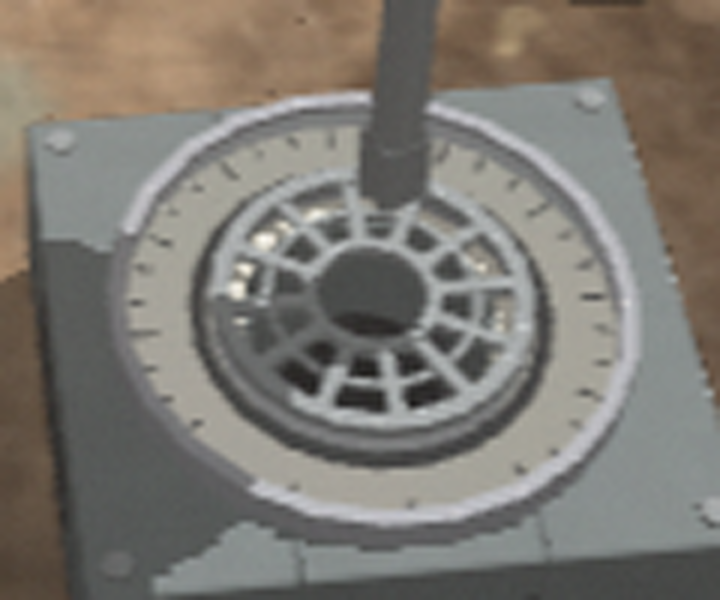

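```bash
python3 - <<'E'
from h import *
c=dict(np.load('w11.npz'))
Q=lambda u,v:(270+u/5-.4,145+v/5-.4)
op=onz(c,Q(248,420),70);print('op',op)
for C in ([630.4,88.1],op[:2]):
  C=np.array(C)
  def ang(p,z): d=onz(c,Q(*p),z)[:2]-C;return np.degrees(np.arctan2(d[1],d[0])).round(1),np.hypot(*d).round(1)
  for z in(53,57): print(C,z,'needle mid',ang((431,155),z),'base',ang((415,183),z),'ledge tip',ang((445,120),z),'ticks',ang((368,75),z),ang((430,93),z),ang((520,181),z))
  for z in(66,70): print('idx',z,ang((452,150),z),ang((475,115),z))
E
```

```text
op [630.08621972  88.82958201  70.        ]
[630.4  88.1] 53 needle mid (np.float64(79.8), np.float64(47.2)) base (np.float64(79.0), np.float64(42.4)) ledge tip (np.float64(81.5), np.float64(52.7)) ticks (np.float64(96.2), np.float64(53.2)) (np.float64(85.9), np.float64(54.8)) (np.float64(65.4), np.float64(53.9))
[630.4  88.1] 57 needle mid (np.float64(80.5), np.float64(47.4)) base (np.float64(79.8), np.float64(42.7)) ledge tip (np.float64(82.1), np.float64(52.8)) ticks (np.float64(96.5), np.float64(53.4)) (np.float64(86.4), np.float64(54.9)) (np.float64(66.2), np.float64(53.8))
idx 66 (np.float64(79.6), np.float64(50.1)) (np.float64(80.1), np.float64(56.0))
idx 70 (np.float64(80.3), np.float64(50.2)) (np.float64(80.7), np.float64(56.1))
[630.08621972  88.82958201] 53 needle mid (np.float64(79.3), np.float64(46.6)) base (np.float64(78.4), np.float64(41.8)) ledge tip (np.float64(81.0), np.float64(52.0)) ticks (np.float64(95.9), np.float64(52.5)) (np.float64(85.5), np.float64(54.1)) (np.float64(64.8), np.float64(53.3))
[630.08621972  88.82958201] 57 needle mid (np.float64(80.0), np.float64(46.7)) base (np.float64(79.2), np.float64(42.0)) ledge tip (np.float64(81.6), np.float64(52.1)) ticks (np.float64(96.3), np.float64(52.7)) (np.float64(86.0), np.float64(54.2)) (np.float64(65.6), np.float64(53.2))
idx 66 (np.float64(79.1), np.float64(49.5)) (np.float64(79.6), np.float64(55.4))
idx 70 (np.float64(79.8), np.float64(49.6)) (np.float64(80.2), np.float64(55.4))
```

```bash
python3 - <<'E'
from h import *
st();plan((516.8,328.4,202),120.55)
E
```

```text
t 21.52 pos [630.6  87.9 203.4] yaw 26.02 x [ 3.6e-03 -2.0e-04 -1.0e+00] F [ 1.18  0.07 -1.57] tq [ 0.023 -0.005  0.01 ] g 0.16 j [-0.045  0.581  1.169 -0.     1.388 -0.499]
rv [-1.6499e+00  1.0000e-03  3.9000e-03] shift cm [ 0.098 26.611  0.319] yaw now 26.02 deg turn 94.5
```

```bash
python3 -m pendant '[[-0.17,0,0,0,4.6,0.1,0],[-0.34,0,0,0,10,0.2,0],[-0.51,0,0,0,16,0.3,0],[-0.68,0,0,0,22,0.3,0],[-0.85,0,0,0,26.6,0.3,0]]' && python3 -m pendant '[[-0.17,0,0,0,0,0,0],[-0.34,0,0,0,0,0,0],[-0.51,0,0,0,0,0,0],[-0.68,0,0,0,0,0,0],[-0.8,0,0,0,0,0,0]]';  python3 - <<'E'
from h import *
st();plan((516.8,328.4,120),120.55)
E
```

```text
time_s: 22.15
eef_pos: [514.5, 330.1, 200.7]
ee_rot: [0.56, -0.431, 0.561, 0.431]
force: [0.4, -0.4, -1.9]
grip_width: 0.153
time_s: 22.78
eef_pos: [515.8, 328.1, 200.5]
ee_rot: [0.349, -0.615, 0.35, 0.615]
force: [0.1, 0.9, -1.0]
grip_width: 0.155
t 22.77 pos [515.8 328.1 200.5] yaw 120.81 x [-1.2e-03 -4.0e-04 -1.0e+00] F [ 0.06  0.89 -1.03] tq [ 0.009 -0.01  -0.001] g 0.155 j [ 0.375  0.528  1.263  0.     1.352 -1.733]
rv [ 0.0045  0.0002 -0.0012] shift cm [ 8.051 -0.112 -0.032] yaw now 120.81 deg turn 0.3
```

```bash
python3 -m pendant '[[0,0,0,1,-0.1,-0.03,0],[0,0,0,2.5,-0.1,-0.03,0],[0,0,0,4,-0.1,-0.03,0],[0,0,0,4.5,-0.1,-0.03,0],[0,0,0,4.5,-0.1,-0.03,0]]';  python3 - <<'E'
from h import *
s=st();c=vision.calibration('wrist');np.savez('w12.npz',K=c['K'],extrinsics=c['extrinsics'])
w=vision.capture('wrist')[:,:,::-1];cv2.imwrite('pics/w12.png',w)
st();plan((516.8,328.4,104.5),120.55)
cv2.imwrite('pics/w12c.png',cv2.resize(w[170:320,240:400],None,fx=4,fy=4,interpolation=cv2.INTER_CUBIC))
E
```

```text
time_s: 23.4
eef_pos: [517.0, 328.4, 155.9]
ee_rot: [0.351, -0.614, 0.351, 0.614]
force: [-0.8, 1.3, -1.0]
grip_width: 0.16
t 23.4 pos [517.  328.4 155.9] yaw 120.53 x [-5.e-04 -2.e-04 -1.e+00] F [-0.77  1.29 -1.04] tq [ 0.017 -0.02  -0.042] g 0.16 j [ 0.375  0.567  1.319  0.     1.256 -1.729]
t 23.45 pos [517.2 328.5 156.4] yaw 120.54 x [ 4.e-04  1.e-04 -1.e+00] F [ 0.03  0.07 -1.64] tq [ 0.062 -0.054 -0.009] g 0.158 j [ 0.375  0.566  1.319 -0.     1.256 -1.729]
rv [-0.0002 -0.0001  0.0004] shift cm [5.194 0.043 0.008] yaw now 120.54 deg turn 0.0
```

View pics/w12c.png

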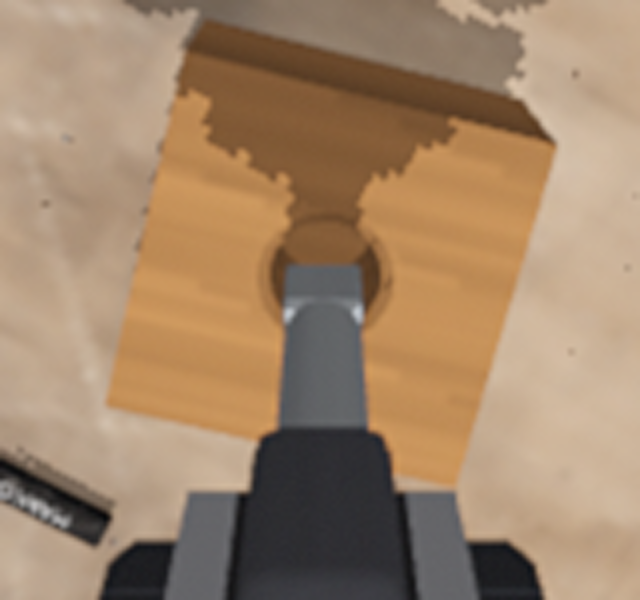

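```bash
python3 -m pendant '[[0,0,0,1,0.03,0,0],[0,0,0,2,0.03,0,0],[0,0,0,3,0.03,0,0],[0,0,0,4,0.03,0,0],[0,0,0,4.7,0.03,0,0]]';  python3 - <<'E'
from h import *
st();plan((516.8,328.4,104.5),120.55)
E
```

```text
time_s: 24.08
eef_pos: [516.7, 328.3, 108.4]
ee_rot: [0.35, -0.614, 0.351, 0.614]
force: [0.7, 0.1, -1.1]
grip_width: 0.156
t 24.07 pos [516.7 328.3 108.4] yaw 120.55 x [-6.e-04 -2.e-04 -1.e+00] F [ 0.74  0.12 -1.05] tq [ 0.003 -0.022  0.048] g 0.156 j [ 0.375  0.615  1.371 -0.     1.156 -1.729]
rv [ 0.      0.0001 -0.0006] shift cm [ 0.389 -0.02   0.004] yaw now 120.55 deg turn 0.0
```

```bash
python3 -m pendant '[[0,0,0,0.1,0,0,0],[0,0,0,0.2,0,0,0],[0,0,0,0.35,0,0,0],[0,0,0,0.45,0,0,0],[0,0,0,0.45,0,0,0]]'
```

```text
time_s: 24.7
eef_pos: [516.8, 328.3, 104.8]
ee_rot: [-0.351, 0.614, -0.351, -0.614]
force: [-0.0, 0.5, -1.6]
grip_width: 0.162
```

```bash
python3 -m pendant '[[0,0,0,0.03,0,0,0],[0,0,0,0.06,0,0,0],[0,0,0,0.06,0,0,0],[0,0,0,0.06,0,0,0],[0,0,0,0.06,0,0,0]]'
```

```text
time_s: 25.32
eef_pos: [516.9, 328.4, 104.4]
ee_rot: [-0.351, 0.614, -0.35, -0.614]
force: [-0.6, -0.5, 3.6]
grip_width: 0.16
```

```bash
python3 -m pendant '[[0,0,0,-0.03,0,0,0.2],[0,0,0,-0.03,0,0,0.3],[0,0,0,-0.03,0,0,0.5],[0,0,0,-0.03,0,0,0.8],[0,0,0,-0.03,0,0,1]]' && python3 -m pendant '[[0,0,0,0,0,0,1],[0,0,0,0,0,0,1],[0,0,0,-1,0,0,1],[0,0,0,-3,0,0,1],[0,0,0,-6,0,0,1]]' && python3 -m pendant '[[0,0,0,-4,0,0,1],[0,0,0,-8,0,0,1],[0,0,0,-10,0,0,1],[0,0,0,-10,0,0,1],[0,0,0,-10,0,0,1]]'; python3 - <<'E'
from h import *
st()
for n in('wrist','scene','side'): cv2.imwrite(f'pics/{n}13.png',vision.capture(n)[:,:,::-1])
a=cv2.imread('pics/scene13.png');b=cv2.imread('pics/side13.png')
cv2.imwrite('pics/c13.png',cv2.hconcat([cv2.resize(a[215:305,270:350],None,fx=5,fy=5,interpolation=cv2.INTER_CUBIC),cv2.resize(b[175:265,280:360],None,fx=5,fy=5,interpolation=cv2.INTER_CUBIC)]))
E
```

```text
time_s: 25.95
eef_pos: [516.8, 328.3, 104.4]
ee_rot: [0.351, -0.614, 0.351, 0.614]
force: [-0.5, 0.5, 0.6]
grip_width: 0.902
time_s: 26.58
eef_pos: [516.6, 328.2, 165.3]
ee_rot: [0.35, -0.614, 0.351, 0.614]
force: [-0.2, -0.3, -0.1]
grip_width: 0.998
time_s: 27.2
eef_pos: [516.5, 328.2, 263.4]
ee_rot: [0.35, -0.614, 0.351, 0.614]
force: [-0.3, -0.3, -0.2]
grip_width: 0.995
t 27.2 pos [516.5 328.2 263.4] yaw 120.55 x [-1.5e-03 -6.0e-04 -1.0e+00] F [-0.33 -0.28 -0.22] tq [ 0.005  0.001 -0.022] g 0.995 j [ 0.375  0.493  1.154 -0.     1.496 -1.729]
```

View pics/c13.png

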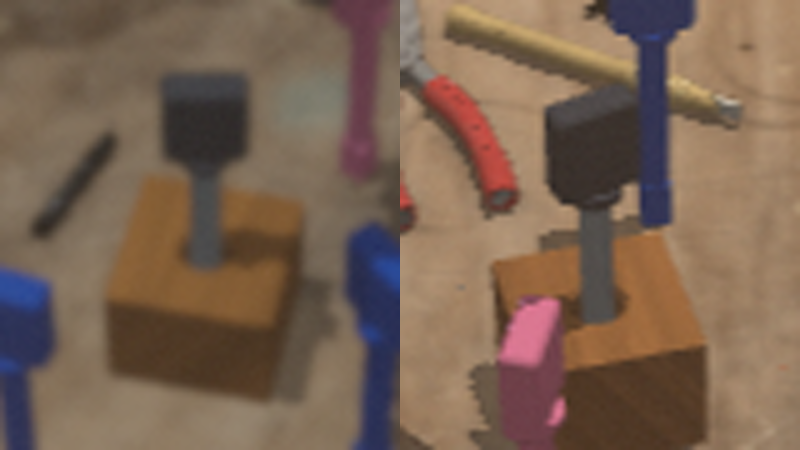

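View pics/wrist13.png

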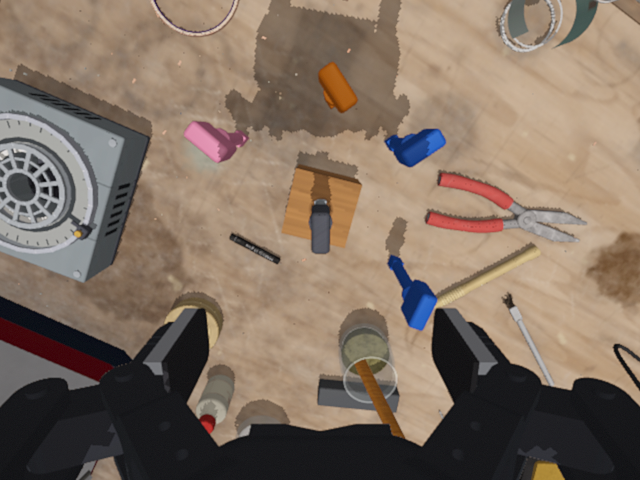

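View pics/side13.png

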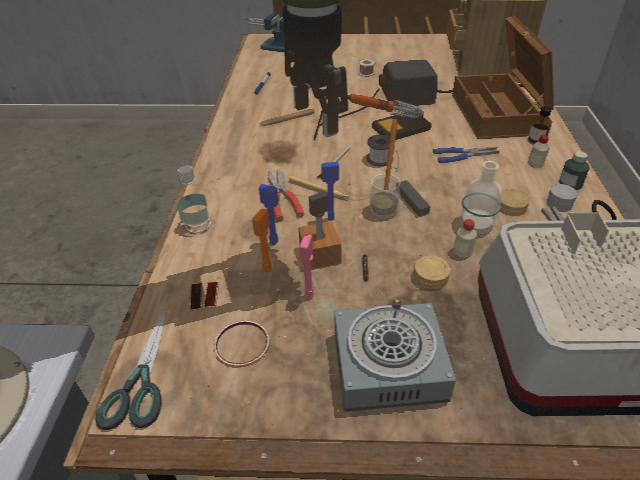

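```bash
python3 - <<'E'
import cv2
a=cv2.imread('pics/scene13.png');b=cv2.imread('pics/side13.png')
cv2.imwrite('pics/c14.png',cv2.hconcat([cv2.resize(a[140:220,270:370],None,fx=4,fy=4,interpolation=cv2.INTER_CUBIC),cv2.resize(b[290:370,340:440],None,fx=4,fy=4,interpolation=cv2.INTER_CUBIC)]))
E
```

```text
(no output)
```

View pics/c14.png

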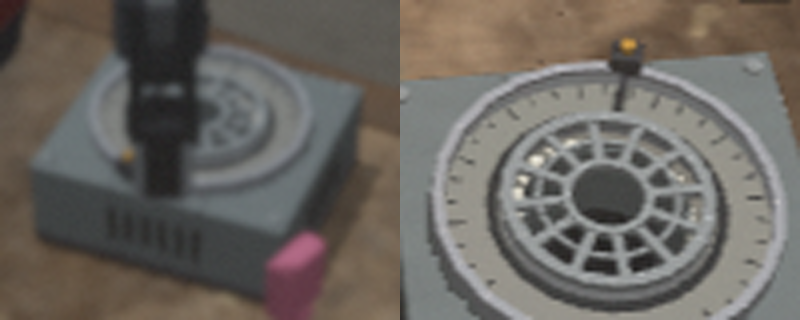

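```bash
python3 - <<'E'
from h import *
print(job.finish_job());print(sense()['time_s'])
E
```

```text
the job is handed in; nothing more can be done
None
the job is handed in; nothing more can be done
```

The job is done and handed in at about 27 s of the 72 s allowed. I took the grey key from its holder, passed it through the guard opening and seated it in the knob. I then turned the knob clockwise until the needle met the index, drew the key out and stood it back in its holder.

- **Seating:** the key went straight into the square hole without a search. The push on the knob was about 5–7 N by the wrist sensor, and the needle followed the key as it turned.
- **Needle:** with the key out, I measured the needle at about 79.7° and the index at about 79.8° in the dial plane, well within half a division. The side view shows the two in line.
- **Key in holder:** it touched the hole's bottom at the same arm height at which I had first gripped it (104.4 mm). Both fixed cameras show it upright as at the start.
- **Bench:** nothing else appears moved in the last pictures, and the open gripper was clear of everything, about 125 mm above the key, at hand-in.

Two measurements disagreed with the description:
- **Needle to index:** at the start I measured about 97° (1.7 rad), by tick count and by two cameras. The description says at most 1.3 rad. Only one needle and one index were visible, so I went by them.
- **Guard opening:** the scene camera placed its centre 2–4 mm away from the other views. I used the wrist and side values, and the small sideways force in the knob (about 2 N) fits them.

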